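Lock up the tomato slicer with its guard and pin

TASK

Make the tomato slicer safe: first slide the pusher in until the hole in its lug lines up with the hole in the base lug (it can overshoot, so do not just ram it to the stop), then set the white blade guard down over the blade frame with the hole of its tongue above those two. Drive the long pin from the rack down through all three holes until its collar sits on the tongue, and finally swing the keeper arm fully over the pin's head. Leave the short pin and everything else where it is, and let go of everything.

Things in the scene. Friction and masses are not known exactly. Their poses are not given: they have to be found in the camera images.
- slicer: Tomato slicer, fixed: aluminium base plate (150 mm in x; y from -220 to +120; top 32 mm above the table) with an upright gate-shaped blade frame, 100 mm along x by 36 mm along y, top 100 mm above the table. Origin on the table under the blade frame's centre, z up. The pusher slides along +y towards the frame; the lugs stick out on the -x side, nearer the robot.
- slicer_hole (a point): Centre of the hole in the fixed base lug, at its upper mouth: slicer frame (-100, 0, 32) mm. Hole 17 mm wide, upright, through the 12 mm lug; open below down to the table.
- pusher (a joint): Slide of the pusher carriage along the slicer's +y, in m. 0 = drawn right back; 0.080 = the hole in its lug is in line with the base lug's hole; the stop is at 0.088. Plain friction (about 1.5 N), it stays where it is left; a tapered pin can pull it the last few mm into line.
- pusher_grip (a point): Centre of the top edge of the pusher's upright grip, a grey slab 16 mm thick (along the slicer's y), 60 mm wide (along x), its top 140 mm above the table and free down to 95 mm (below that the pusher's plate is 13 mm in front of it). In slicer frame at (0, -175 mm + joint, 140 mm).
- pusher_hole (a point): Centre of the hole in the pusher's steel lug, at its upper mouth, 50 mm above the table. Lug 44 mm square, 10 mm thick (40 to 50 mm above the table), hole 17 mm wide.
- guard: Loose white blade guard, 0.3 kg: upside-down trough 116 x 52 x 50 mm (x, y, z; inside 106 x 42, 45 deep) with an 8 mm thick drilled tongue at its lower edge, out to x -123 mm. Origin mid-trough at the lower edge, z up; stands on the table at the start. Fitted: axes as the slicer's, origin 55 mm above the slicer's, roof resting on the blade frame (3 mm play a side), tongue's top 63 mm up.
- guard_handle (a point): Centre of the top face of the guard's carrying bar, guard frame (-8, 0, 86) mm. The bar runs along the guard's x, 88 mm long, 14 mm wide (y), 13 mm thick; 22 mm of free space under it, over the trough's roof; close to above the centre of mass.
- guard_hole (a point): Centre of the upright hole in the guard's tongue at its upper mouth, guard frame (-100, 0, 8) mm; 22 mm wide.
- long_pin: Locking pin, 0.1 kg, hanging upright in one of two holes of a dark steel rack (150 x 50 mm, top 76 mm up), the short pin 74 mm beside it, places swapped at random. Steel shank 14 mm thick, 52 mm long, its lowest 10 mm tapering to 7 mm; collar 34 mm wide, 6 mm thick; black knob 24 mm wide, 28 mm tall; 86 mm in all. Origin at the lower tip, z up.
- pin_collar (a point): Centre of the underside of the long pin's collar, 52 mm above its tip. Fully home it rests on the guard's tongue, 63 mm above the table; the top of the knob is then 97 mm above the table.
- keeper (a joint): Angle of the keeper arm about its upright hinge, rad, growing counter-clockwise from above: 0 = arm points to the slicer's -x; 1.571 = stop, arm points to -y and covers the pin's knob. Light friction (0.03 N m), stays where left. Passes 5 mm above the knob of a pin fully home, blocked by one that is not.
- keeper_hinge (a point): Point on the keeper's hinge axis: slicer frame (-100, 72, 110) mm.
- keeper_knob (a point): Top centre of the keeper's upright black finger knob, 16 mm wide and 35 mm tall (109 to 144 mm above the table), 48 mm from the hinge axis along the arm. The arm is 22 mm wide, reaches 90 mm from the hinge and is 102 to 109 mm above the table.
- short_pin: Bystander: a like pin with a shank only 32 mm long and 10 mm thick, in the rack's other hole, same collar and knob. Origin at its tip. Leave it.
- tomato: Bystander: tomato, 72 mm wide, 54 mm tall. Origin underneath.
- sauce_bottle: Bystander: white sauce bottle with yellow cap, 60 mm wide, 170 mm tall. Origin underneath.
- shaker: Bystander: glass shaker, 48 mm wide, 85 mm tall. Origin underneath.
- bowl: Bystander: steel bowl, 104 mm wide, 55 mm tall. Origin underneath.
- cup: Bystander: clear plastic cup, 68 mm wide, 75 mm tall. Origin underneath.
- spatula: Bystander: spatula lying on the table behind the slicer. Origin underneath.
Things that resemble listed ones, but are neither listed nor needed, are in the scene too. What is shaped like the guard but pink is not meant. What is shaped like the long_pin but orange is not meant.

How it is judged:
On the way, in this order (a step that is already met when the one before it is completed fails the run):
1. the pusher's hole is in line with the base lug's hole (within 5 mm) (value of joint pusher between 0.075 and 0.085 m), for 0.2 s.
2. the guard sits down on the blade frame, its hole within 8 mm of the base lug's hole (z of guard in the frame of slicer between 0.05 and 0.059 m and horizontal distance between guard_hole and slicer_hole below 0.008 m and angle between guard's own z axis and vertical below 0.08 rad and value of joint pusher between 0.074 and 0.086 m), for 0.2 s.
3. the long pin is through all three holes, collar down on the tongue (horizontal distance between long_pin and slicer_hole below 0.005 m and z of pin_collar in the frame of slicer below 0.067 m and angle between each of long_pin, guard's own z axis and vertical below 0.08 rad and z of guard in the frame of slicer between 0.05 and 0.059 m and horizontal distance between guard_hole and slicer_hole below 0.008 m), for 0.2 s.
4. the keeper is over the pin's head (value of joint keeper above 1.4 rad and horizontal distance between long_pin and slicer_hole below 0.005 m and z of pin_collar in the frame of slicer below 0.067 m and angle between long_pin's own z axis and vertical below 0.08 rad), for 0.2 s.
At the end, for the whole second after the job is handed in: Pusher within 5 mm of in line; guard down on the frame (origin 50-59 mm up, tilt < 0.08 rad, hole within 8 mm of the base lug's); long pin through all three (tip within 5 mm sideways, collar < 67 mm up, tilt < 0.08 rad); keeper > 1.40 rad; pin and guard at rest (all of step 1 and all of step 4 and z of guard in the frame of slicer between 0.05 and 0.059 m and horizontal distance between guard_hole and slicer_hole below 0.008 m and angle between guard's own z axis and vertical below 0.08 rad and linear speed of each of long_pin, guard below 0.02 m/s); the robot touches nothing.
It fails at once if a bystander or the short pin is moved by more than 40 mm (distance of any of tomato, sauce_bottle, shaker, bowl, cup, spatula, short_pin from where it was at the start of the episode above 0.04 m).
It also fails if it takes over 72 s, if anything falls off the work surface, if the arm or the gripper's body presses on something with over 40 N, if the wrist force passes 120 N, or if a joint passes its speed limit or range.

ROBOT

A 7-joint arm with a two-finger parallel gripper is mounted at the origin on the work surface. World frame = base frame: x ahead of the robot, y to its left, z up, the work surface at z = 0. Lengths are in m, angles in rad, forces in N, time in s.
With the tool pointing down it reaches from about 0.4 to 0.875 m from the base axis. Payload 4.4 kg.
Tool frame: the origin (TCP) lies midway between the tips of the shut fingers; the grasp point (between the pads) lies 19 mm behind it; y points along the fingers, z is the direction in which the jaws open and shut, and the axes are right-handed (so a half turn about y gives the same grasp; the last joint's range is limited). The gripper opens to 85 mm and grips with 20 to 120 N. Pads are 22 mm wide; open, the fingers measure 114 mm over their backs; the gripper's body (76 mm by 85 mm) begins 54 mm behind the grasp point. The pads swing forward as they close: fully open they stand 13 mm farther back than shut.
Start: joints at [1.075, 0.628, 0.038, 1.517, -0.027, 0.996, -0.02], TCP at [0.271, -0.591, 0.231] pointing down, gripper open.
Joint ranges: [-3.06, 3.06], [-0.37, 2.12], [-1.25, 1.32], [0.18, 2.47], [-1.1, 4.24], [0.23, 1.98], [-2.94, 2.94]. Speed limits (rad/s): [2.57, 2.57, 3.14, 3.14, 3.14, 3.14, 3.14].

INTERFACE

Orientations are given as a unit quaternion [w, x, y, z].
In Python, from cell import sense, read_camera, finish_job gives the robot as it stands.
- The arm moves only by the shell command python3 -m crank 'ROWS'. ROWS is JSON, a list of rows, each an object with "offset": the shift along the tool's x, y, z in cm, a list of three; "dr": the turn, a rotation vector about the tool's x, y, z in degrees, a list of three; "claw": the closure, from 0 (fully open) to 1 (shut). A call has 1 to 8 rows; each row shifts and turns the commanded pose from where the row before left it, along the tool's axes as they then stand; what a row does not reach is not made up. A row lasts 1/10 s, in which the tool goes at most 50 mm and 8.59 degrees, less where a joint would pass 70% of its speed; a pose out of reach is approached as far as the arm can. A call with a gripper value outside its range is refused whole. The fingers move at their own pace and stop on an object; the grip force is fixed at half the most. Time passes only in rows, so rows that do not move let the fingers close. It gives the time, the measured TCP pose, the force and the opening at its end, in the units of the state.
- sense(): the state, without advancing time (a new reading comes with each control period).
- read_camera(name): name is "scene" or "top" or "wrist"; returns a dict with "image" (400x640x3 uint8, red, green, blue), "vertical_fov" (degrees; the focal length in pixels is half the picture's height over the tangent of half this angle, whatever the lens; pixels are square), "cx", "cy" (the principal point, pixels), "T" (4x4, takes a point from camera to world coordinates). Camera axes: x right, y up, looking along -z (the intrinsics and any distortion apply to the point x, -y, -z); pixel columns grow to the right and rows downward; lengths in m; the calibration is good to about 2 mm. A picture is of the moment at which its call begins. There is no depth.
- finish_job(): hands the job in, once; it reports no verdict.
The state is a dict: "t": time; "joints": joint angles; "joint_vel": joint speeds; "effort": joint torques, N m; "ee_pos": TCP position; "tool_rot": TCP orientation; "contact_force": force on the tool from outside, world axes, zero at the start; "ft_torque": the same for the moment, N m; "gripper_width": opening from 0.0 (shut) to 1.0 (fully open).
Only numpy, scipy, OpenCV 4.12 (cv2) and the standard library are available. Lean on these libraries where they do the work, as an engineer would, in place of code of your own. Each camera call takes 0.05 s, during which the arm holds its last target. There are 200 camera calls.

## Working session

There is one attempt and no reset: what is moved stays moved. The work goes in short steps, Python scripts to look and compute and a shell command to move; the robot and the scene stay as the last step left them, time stands still between calls to the robot, and variables do not carry over. Pictures are saved under pics/ and viewed, about 8 in all and at most 12, crops included, and the job is handed in when it is done.

```bash
ls; mkdir -p pics
cat > h.py <<'E'
import numpy as np, cv2
from cell import sense, read_camera
def cam(n):
    c=read_camera(n); c['f']=200/np.tan(np.radians(c['vertical_fov'])/2); return c
def ray(c,u,v,z):
    T=np.array(c['T']); d=T[:3,:3]@np.array([(u-c['cx'])/c['f'],-(v-c['cy'])/c['f'],-1]); o=T[:3,3]
    return o+d*(z-o[2])/d[2]
def proj(c,p):
    T=np.array(c['T']); q=T[:3,:3].T@(np.array(p)-T[:3,3]); return c['cx']+c['f']*q[0]/-q[2], c['cy']+c['f']*q[1]/q[2]
def save(c,name,crop=None,k=1):
    im=c['image'][:,:,::-1]
    if crop: im=im[crop[1]:crop[3],crop[0]:crop[2]]
    cv2.imwrite('pics/'+name,cv2.resize(im,None,fx=k,fy=k,interpolation=cv2.INTER_CUBIC))
E
python3 - <<'E'
from h import *
s=sense(); print(s)
for n in ['scene','top','wrist']:
    c=cam(n); save(c,n+'0.png',k=1.25); np.save('pics/%s0.npy'%n,c,allow_pickle=True); print({k:v for k,v in c.items() if k!='image'})
E
```

```text
pics
{'t': 0.0, 'joints': array([ 1.07519986,  0.62934062,  0.03845572,  1.51835975, -0.02698073,
        0.99630085, -0.02002251]), 'joint_vel': array([-1.57388728e-03,  3.02133302e-05, -2.90513180e-03,  3.96339117e-04,
       -1.08041707e-04, -7.47383723e-05, -2.71706020e-03]), 'effort': array([-1.50901842e-04, -5.63401437e+01,  1.22607082e+00, -1.93444920e+01,
        1.09188686e-02,  1.03875477e-02, -5.86243331e-06]), 'ee_pos': array([ 0.27060112, -0.59031213,  0.23039556]), 'tool_rot': array([ 0.15062179, -0.15094043,  0.69149242, -0.69019439]), 'contact_force': array([-0.37177797,  0.54336327, -0.34310033]), 'ft_torque': array([ 0.03563418, -0.04443378,  0.00327748]), 'gripper_width': 0.9955794264291545}
{'vertical_fov': 45.866121409184466, 'cx': 319.7719531067461, 'cy': 211.4317953273968, 'T': array([[ 0.76290273, -0.38424189,  0.51994   ,  1.13953859],
       [ 0.64609706,  0.42427021, -0.63447094, -0.70566739],
       [ 0.02319526,  0.81997132,  0.57193445,  0.78202579],
       [ 0.        ,  0.        ,  0.        ,  1.        ]]), 'f': np.float64(472.7051949617791)}
{'vertical_fov': 53.94477898059987, 'cx': 320.92175927117694, 'cy': 203.58092830609243, 'T': array([[ 0.00258123,  0.99918028, -0.04039941,  0.48314624],
       [-0.99992775,  0.00305325,  0.01162649,  0.04085472],
       [ 0.01174031,  0.04036648,  0.99911597,  1.21268392],
       [ 0.        ,  0.        ,  0.        ,  1.        ]]), 'f': np.float64(392.99015862250326)}
{'vertical_fov': 66.04490576441684, 'cx': 323.3656511674322, 'cy': 204.23555230548442, 'T': array([[ 0.41629683,  0.8668736 ,  0.27427563,  0.34166975],
       [-0.90922555,  0.39770478,  0.1230439 , -0.55800038],
       [-0.00241722, -0.30060119,  0.95374686,  0.37406596],
       [ 0.        ,  0.        ,  0.        ,  1.        ]]), 'f': np.float64(307.7089343772635)}
```

View pics/top0.png

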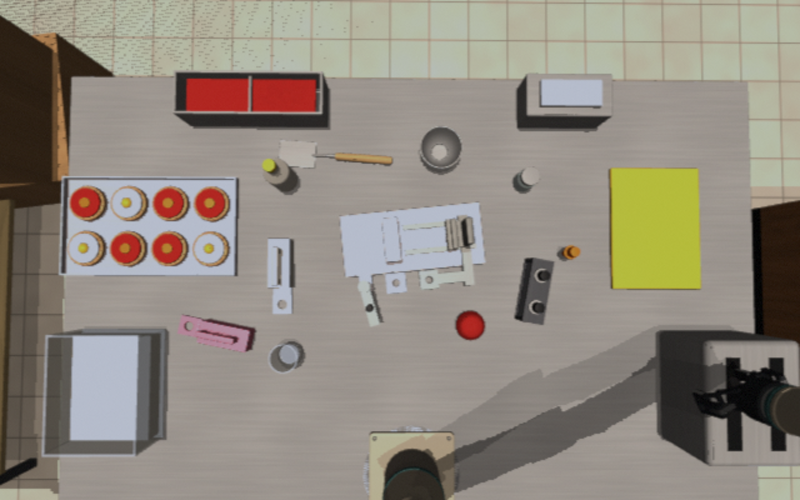

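View pics/scene0.png

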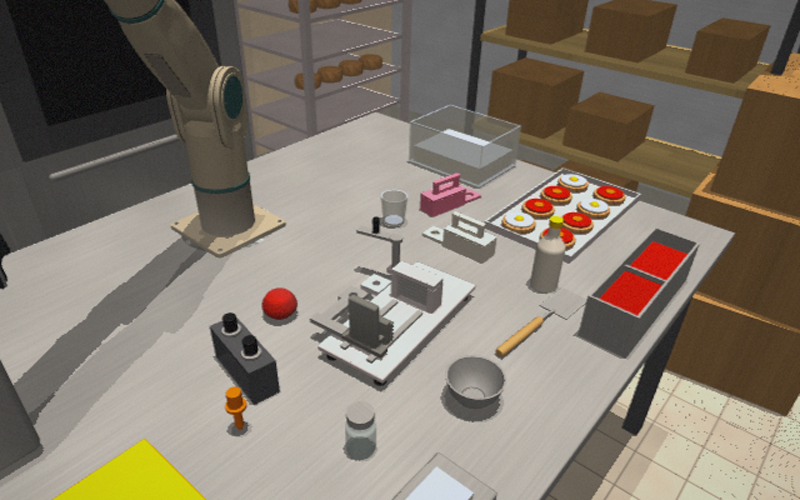

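The top view shows the slicer in the centre. The frame is at (392,240), the grip at (462,232), the base lug hole at (396,282), the pusher lug hole at (429,280) and the keeper knob at (371,308).

Possible mix-ups:
- **Guard:** white (281,275) or pink (216,333). I choose white.
- **Pins:** rack pins (541,276) and (536,307), or orange (570,252). The choice is between the two rack pins, so I need a close crop.

Run:
```python
from h import *
a=np.load('pics/scene0.npy',allow_pickle=True).item()['image'][:,:,::-1]; b=np.load('pics/top0.npy',allow_pickle=True).item()['image'][:,:,::-1]
r=lambda i,x0,y0,x1,y1,s:cv2.resize(i[y0:y1,x0:x1],s,interpolation=cv2.INTER_CUBIC)
A=np.hstack([r(a,160,245,230,325,(350,400)),r(b,268,155,438,265,(450,291)) if 0 else cv2.copyMakeBorder(r(b,268,155,443,265,(450,283)),0,117,0,0,cv2.BORDER_CONSTANT)])
B=np.hstack([r(b,205,180,245,260,(100,200)),r(b,405,200,450,265,(138,200)),r(a,240,170,400,310,(229,200))]); B=cv2.copyMakeBorder(B,0,0,0,800-B.shape[1],cv2.BORDER_CONSTANT)
cv2.imwrite('pics/c1.png',np.vstack([A,B]))
```

```text
(no output)
```

View pics/c1.png

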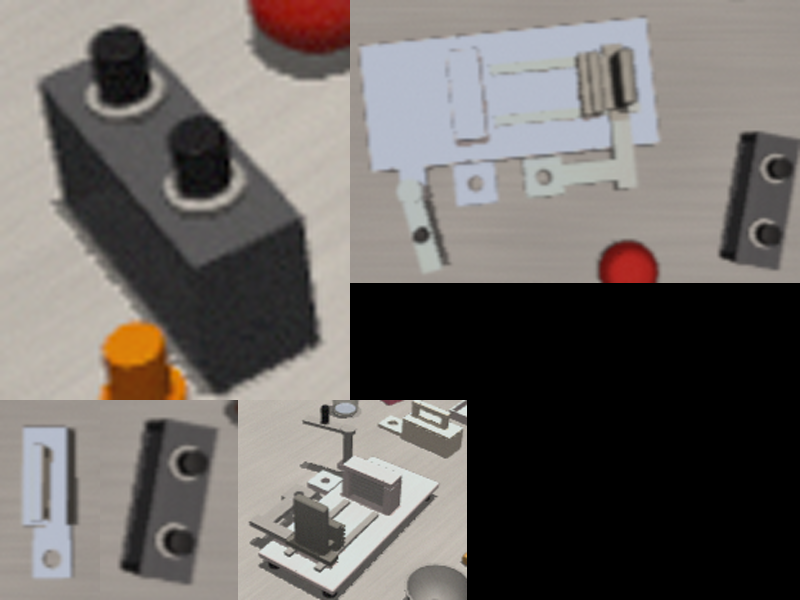

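The three white/grey parts are confirmed: white guard with its tongue hole towards the robot, and both slicer lugs. The two rack pins look the same from outside, so I will tell them apart by a small lift. Next I measure.

Run:
```python
from h import *
c=np.load('pics/top0.npy',allow_pickle=True).item(); im=c['image'].astype(int)
R,G,B=im[...,0],im[...,1],im[...,2]
m=((B-R>5)&(B>140)).astype(np.uint8)
n,l,s,ce=cv2.connectedComponentsWithStats(m)
for i in range(1,n):
    if s[i,4]<150 : continue
    print(i,s[i],ce[i].round(1))
def rect(m,z):
    cs,_=cv2.findContours(m,cv2.RETR_EXTERNAL,cv2.CHAIN_APPROX_NONE); k=max(cs,key=cv2.contourArea)
    b=cv2.boxPoints(cv2.minAreaRect(k)); P=np.array([ray(c,*p,z)[:2] for p in b]); 
    print('box',b.round(1).tolist(),P.round(4).tolist(),'ctr',P.mean(0).round(4),[np.linalg.norm(P[i]-P[i-1]).round(4) for i in range(4)],[np.degrees(np.arctan2(*(P[i]-P[i-1])[::-1])).round(1) for i in range(4)])
i=l[170,290]; print(i)
rect(cv2.morphologyEx((l==i).astype(np.uint8),cv2.MORPH_OPEN,np.ones((21,21))),.032) if i else None
for v in range(188,252,4): print(v,l[v,205:245].tolist()[8:32])
# dark rack
m=((im.max(2)<75)).astype(np.uint8); m[:, :405]=0;m[:,450:]=0;m[:190]=0;m[270:]=0
rect(m,.076)
for v,u in [(225,317),(224,343),(243,225)]:
    print(im[v-5:v+6,u-6:u+7].sum(2))
for (u,v) in [(433,220),(429,245)]:
    k=(im[v-7:v+8,u-7:u+8].max(2)<45); y,x=np.nonzero(k); print('knob',x.mean()+u-7,y.mean()+v-7,k.sum())
for u,v,z in [(317,225,.032),(343,224,.05),(225,243.5,.008)]: print(ray(c,u,v,z))
```

```text
1 [ 433   64   49   21 1004] [457.2  73.8]
2 [  48  141  141   80 4710] [124.3 181.9]
4 [ 90 151  23  23 327] [101.2 161.7]
6 [ 272  162  116   73 4781] [322.1 193.6]
10 [ 56 187  23  23 343] [ 66.8 198.1]
12 [156 188  23  22 332] [167.  198.5]
13 [214 191  20  60 850] [223.5 219.2]
23 [  56  268   55   85 4473] [ 83.  309.6]
25 [224 276  14  15 168] [230.7 283. ]
0
188 [0, 0, 0, 0, 0, 0, 0, 0, 0, 0, 0, 0, 0, 0, 0, 0, 0, 0, 0, 0, 0, 0, 0, 0]
192 [0, 13, 13, 13, 13, 13, 13, 13, 13, 13, 13, 13, 13, 13, 13, 13, 13, 13, 13, 0, 0, 0, 0, 0]
196 [0, 13, 13, 13, 13, 13, 13, 13, 13, 13, 13, 13, 13, 13, 13, 13, 13, 13, 13, 0, 0, 0, 0, 0]
200 [0, 13, 13, 13, 13, 13, 13, 13, 0, 0, 0, 0, 0, 13, 13, 13, 13, 13, 13, 0, 0, 0, 0, 0]
204 [0, 13, 13, 13, 13, 13, 13, 13, 0, 0, 0, 0, 0, 13, 13, 13, 13, 13, 13, 0, 0, 0, 0, 0]
208 [0, 13, 13, 13, 13, 13, 13, 13, 0, 0, 0, 0, 13, 13, 13, 13, 13, 13, 13, 0, 0, 0, 0, 0]
212 [0, 13, 13, 13, 13, 13, 13, 13, 0, 0, 0, 0, 13, 13, 13, 13, 13, 13, 13, 0, 0, 0, 0, 0]
216 [0, 13, 13, 13, 13, 13, 13, 13, 0, 0, 0, 0, 13, 13, 13, 13, 13, 13, 13, 0, 0, 0, 0, 0]
220 [0, 13,
[... 2379 characters left out ...]
47 544 547 559 567 570 572 572]
 [568 568 571 547 472 387 420 468 492 536 566 571 570]
 [567 570 561 479 419 428 435 448 453 493 543 570 571]
 [569 571 545 419 383 441 443 445 444 457 518 565 571]
 [567 567 510 380 380 444 449 449 451 456 517 562 570]
 [571 571 535 408 392 453 460 459 458 470 522 562 569]
 [568 573 558 464 412 433 442 449 453 483 539 570 572]
 [569 572 570 534 451 378 401 448 477 523 556 572 572]
 [567 572 573 567 553 530 499 508 546 563 570 573 574]
 [567 571 572 572 572 569 563 562 569 572 571 572 572]]
knob 434.6 220.0 30
knob 430.48275862068965 245.9655172413793 29
[0.4665407  0.03871562 0.032     ]
[ 0.46993243 -0.03811895  0.05      ]
[0.40923645 0.3188046  0.008     ]
```

Run:
```python
from h import *
c=np.load('pics/top0.npy',allow_pickle=True).item(); im=c['image'].astype(int)
R,G,B=im[...,0],im[...,1],im[...,2]
m=((B-R>5)&(B>140)).astype(np.uint8)
l=cv2.connectedComponents(m)[1]
a=cv2.morphologyEx((l==6).astype(np.uint8),cv2.MORPH_CLOSE,np.ones((15,15))); a[:, 395:]=0
def rect(m,z):
    cs,_=cv2.findContours(m,cv2.RETR_EXTERNAL,cv2.CHAIN_APPROX_NONE); k=max(cs,key=cv2.contourArea)
    b=cv2.boxPoints(cv2.minAreaRect(k)); P=np.array([ray(c,*p,z)[:2] for p in b]); e=[P[i]-P[i-1] for i in range(4)]
    print('box',b.round(1).tolist(),P.round(4).tolist(),'ctr',P.mean(0).round(4),[np.linalg.norm(x).round(4) for x in e],[np.degrees(np.arctan2(x[1],x[0])).round(1) for x in e])
rect(cv2.morphologyEx(a,cv2.MORPH_OPEN,np.ones((21,21))),.032)
g=(l==13).astype(np.uint8); g2=g.copy(); g2[231:]=0; rect(g2,.05)
def hole(u,v,z,r=6):
    w=im[v-r:v+r+1,u-r:u+r+1].sum(2); y,x=np.nonzero(w<520); p=(x.mean()+u-r,y.mean()+v-r); q=ray(c,*p,z); print('hole',p,len(x),q.round(4)); return q
b=hole(317,226,.032);p=hole(343,223,.05);gh=hole(225,243,.008)
d=p-b; print(np.degrees(np.arctan2(d[1],d[0])),np.linalg.norm(d[:2]))
for u,v in[(434.6,220),(430.5,246)]: print('pin',ray(c,u,v,.110))
for u,v,z in [(296,246,.144),(291,226,.109),(369.5,186,.14)]: print(ray(c,u,v,z))
```

```text
box [[274.0, 167.0], [356.0, 167.0], [356.0, 226.0], [274.0, 226.0]] [[0.6408, 0.1688], [0.6418, -0.0786], [0.4638, -0.0784], [0.4632, 0.1675]] ctr [0.5524 0.0448] [np.float64(0.1776), np.float64(0.2474), np.float64(0.178), np.float64(0.2459)] [np.float64(0.4), np.float64(-89.8), np.float64(179.9), np.float64(90.1)]
box [[214.0, 191.0], [232.0, 191.0], [232.0, 230.0], [214.0, 230.0]] [[0.5664, 0.3435], [0.5666, 0.2904], [0.4515, 0.289], [0.4514, 0.3419]] ctr [0.509  0.3162] [np.float64(0.1151), np.float64(0.0531), np.float64(0.1151), np.float64(0.0529)] [np.float64(0.8), np.float64(-89.8), np.float64(-179.3), np.float64(90.1)]
hole (np.float64(316.27027027027026), np.float64(225.8918918918919)) 37 [0.4639 0.0409 0.032 ]
hole (np.float64(342.92857142857144), np.float64(223.1904761904762)) 42 [ 0.4723 -0.0379  0.05  ]
hole (np.float64(225.1), np.float64(243.14)) 50 [0.4103 0.3185 0.008 ]
-83.87312035907854 0.07925606322230544
pin [ 0.48248341 -0.29191401  0.11      ]
pin [ 0.40957699 -0.27970645  0.11      ]
[0.41119057 0.095613   0.144     ]
[0.46464958 0.11169367 0.109     ]
[ 0.57515389 -0.10465977  0.14      ]
```

```bash
cat >> h.py <<'E'
from scipy.spatial.transform import Rotation as Ro
YAW=np.radians(5.8); HOLE=np.array([.4639,.0409]); 
def W(x,y,z):  # slicer mm -> world m
    c,s=np.cos(YAW),np.sin(YAW); p=np.array([x+100,y])/1000; return np.array([HOLE[0]+c*p[0]-s*p[1],HOLE[1]+s*p[0]+c*p[1],z/1000])
def plan(pos,jaw,label=''):
    """cm offset along tool axes (after turning) and turn (deg about tool y), jaw = world angle deg of tool z"""
    s=sense(); w=s['tool_rot']; R=Ro.from_quat([w[1],w[2],w[3],w[0]])
    j=np.radians(jaw); z=np.array([np.cos(j),np.sin(j),0]); y=np.array([0,0,-1.])
    best=None
    for sg in (1,-1):
        T=Ro.from_matrix(np.array([np.cross(y,sg*z),y,sg*z]).T); r=(R.inv()*T).as_rotvec(degrees=True)
        if best is None or np.linalg.norm(r)<np.linalg.norm(best[0]): best=(r,T)
    r,T=best; d=np.array(pos)-s['ee_pos']
    print(label,'turn',r.round(1),'offset after turn cm',(T.inv().apply(d)*100).round(2),'| in current axes',(R.inv().apply(d)*100).round(2),'| xyz',s['ee_pos'].round(4),'F',s['contact_force'].round(1),'w',round(s['gripper_width'],3),'t',round(s['t'],2))
E
python3 - <<'E'
from h import *
w=sense()['tool_rot'];print(Ro.from_quat([w[1],w[2],w[3],w[0]]).as_matrix().round(3))
g=W(0,-175,140);print(g)
plan([*g[:2],.30],95.8)
E
```

```text
[[-0.909 -0.001  0.417]
 [-0.417  0.001 -0.909]
 [ 0.    -1.    -0.001]]
[ 0.58107292 -0.12309849  0.14      ]
 turn [ 0.1 18.8  0. ] offset after turn cm [-35.6   -6.94 -43.36] | in current axes [-47.69  -6.9  -29.56] | xyz [ 0.2707 -0.5904  0.2306] F [ 0.2 -0.3 -0.5] w 1.001 t 0.15
```

```bash
python3 -m crank '[{"offset":[0,-3,0],"dr":[0,6.3,0],"claw":0},{"offset":[0,-2,0],"dr":[0,6.3,0],"claw":0},{"offset":[0,-2,0],"dr":[0,6.2,0],"claw":0},{"offset":[-2.4,0,-2.9],"dr":[0,0,0],"claw":0},{"offset":[-2.4,0,-2.9],"dr":[0,0,0],"claw":0},{"offset":[-2.4,0,-2.9],"dr":[0,0,0],"claw":0},{"offset":[-2.4,0,-2.9],"dr":[0,0,0],"claw":0},{"offset":[-2.4,0,-2.9],"dr":[0,0,0],"claw":0}]'
python3 -m crank '[{"offset":[-2.4,0,-2.9],"dr":[0,0,0],"claw":0},{"offset":[-2.4,0,-2.9],"dr":[0,0,0],"claw":0},{"offset":[-2.4,0,-2.9],"dr":[0,0,0],"claw":0},{"offset":[-2.4,0,-2.9],"dr":[0,0,0],"claw":0},{"offset":[-2.4,0,-2.9],"dr":[0,0,0],"claw":0},{"offset":[-2.4,0,-2.9],"dr":[0,0,0],"claw":0},{"offset":[-2.4,0,-2.9],"dr":[0,0,0],"claw":0},{"offset":[0,0,0],"dr":[0,0,0],"claw":0}]'
python3 - <<'E'
from h import *
g=W(0,-175,140)
plan([*g[:2],.30],95.8)
c=cam('wrist'); save(c,'w1.png',k=1.25); np.save('pics/w1.npy',c,allow_pickle=True)
for p in [g,W(-100,0,32),W(-100,-80,50)]: print(proj(c,p))
E
```

```text
t: 0.95
ee_pos: [0.3761, -0.4329, 0.3011]
tool_rot: [0.036, -0.036, 0.706, -0.706]
contact_force: [-0.4, -1.4, 0.4]
gripper_width: 1.001
t: 1.75
ee_pos: [0.5255, -0.2086, 0.3009]
tool_rot: [0.04, -0.039, 0.707, -0.705]
contact_force: [1.3, 1.1, -0.3]
gripper_width: 1.003
 turn [ 0.2  0.6 -0.1] offset after turn cm [-6.4   0.09 -7.95] | in current axes [-6.48  0.13 -7.88] | xyz [ 0.5255 -0.2086  0.3009] F [ 1.3  1.1 -0.3] w 1.003 t 1.75
(np.float64(242.4472589128469), np.float64(122.01510429091633))
(np.float64(141.555803086552), np.float64(191.63739029616335))
(np.float64(193.7380123443067), np.float64(195.77618254086406))
```

View pics/w1.png

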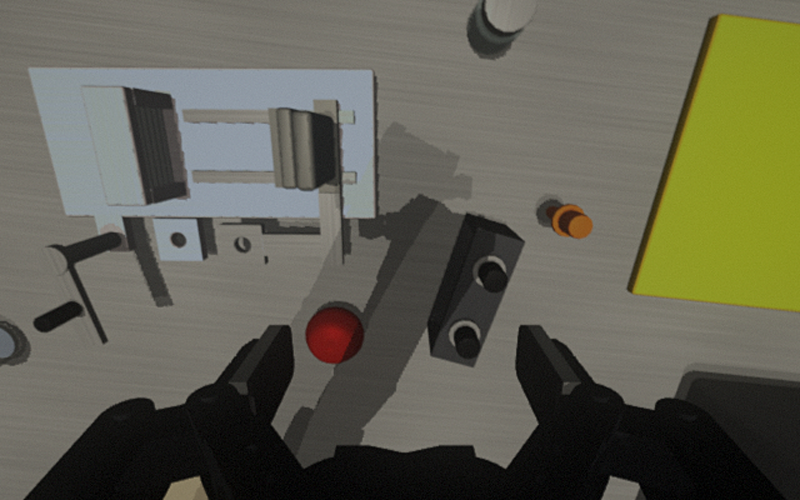

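Wrist view: base hole at (179,240) and pusher hole at (242,244) in the shown picture, both within 2 px of prediction. The grip top is at about (300,150), also as predicted, so the slicer pose holds. I move over the grip and descend.

```bash
python3 -m crank '[{"offset":[-1.6,0,-2],"dr":[0,0.6,0],"claw":0.2},{"offset":[-1.6,0,-2],"dr":[0,0,0],"claw":0.3},{"offset":[-1.6,0,-2],"dr":[0,0,0],"claw":0.3},{"offset":[-1.6,0,-2],"dr":[0,0,0],"claw":0.3},{"offset":[0,0,0],"dr":[0,0,0],"claw":0.3},{"offset":[0,0,0],"dr":[0,0,0],"claw":0.3}]'
python3 - <<'E'
from h import *
g=W(0,-175,140)
plan([*g[:2],.112],95.8)
c=cam('wrist'); save(c,'w2.png'); np.save('pics/w2.npy',c,allow_pickle=True)
for p in [g,W(-30,-183,140),W(30,-183,140),W(30,-167,140),W(-100,0,32),W(-100,-80,50),W(-100,72,109)]: print(proj(c,p))
E
```

```text
t: 2.4
ee_pos: [0.5777, -0.131, 0.301]
tool_rot: [-0.032, 0.032, -0.706, 0.707]
contact_force: [-0.4, -1.0, 0.0]
gripper_width: 0.699
 turn [-0.1 -0.6  0.1] offset after turn cm [-0.42 18.9  -0.75] | in current axes [-0.43 18.9  -0.77] | xyz [ 0.5777 -0.131   0.301 ] F [-0.4 -1.   0. ] w 0.699 t 2.4
(np.float64(316.5003456788954), np.float64(183.20070067790414))
(np.float64(324.6639131961367), np.float64(211.0667033813361))
(np.float64(324.0665176596059), np.float64(153.49594739512355))
(np.float64(307.8509988875622), np.float64(153.67651035777996))
(np.float64(198.69077672259377), np.float64(234.00795975734127))
(np.float64(251.01140155074756), np.float64(238.50953194608064))
(np.float64(114.89073339962019), np.float64(259.6463675102317))
```

View pics/w2.png

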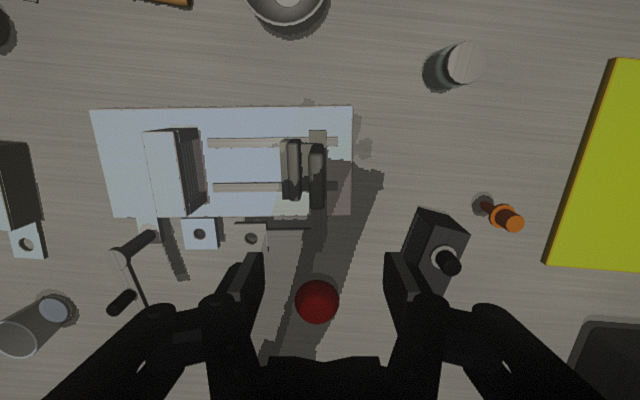

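The grip is at about (317,180), as predicted (316,183). I descend and grip.

```bash
python3 -m crank '[{"offset":[-0.4,0,-0.75],"dr":[0,-0.6,0],"claw":0.3},{"offset":[0,2.7,0],"dr":[0,0,0],"claw":0.3},{"offset":[0,2.7,0],"dr":[0,0,0],"claw":0.3},{"offset":[0,2.7,0],"dr":[0,0,0],"claw":0.3},{"offset":[0,2.7,0],"dr":[0,0,0],"claw":0.3},{"offset":[0,2.7,0],"dr":[0,0,0],"claw":0.3},{"offset":[0,2.7,0],"dr":[0,0,0],"claw":0.3},{"offset":[0,2.7,0],"dr":[0,0,0],"claw":0.3}]'
python3 -m crank '[{"offset":[0,0,0],"dr":[0,0,0],"claw":0.3},{"offset":[0,0,0],"dr":[0,0,0],"claw":0.7},{"offset":[0,0,0],"dr":[0,0,0],"claw":1},{"offset":[0,0,0],"dr":[0,0,0],"claw":1},{"offset":[0,0,0],"dr":[0,0,0],"claw":1},{"offset":[0,0,0],"dr":[0,0,0],"claw":1},{"offset":[0,0,0],"dr":[0,0,0],"claw":1}]'
python3 - <<'E'
from h import *
g=W(0,-175,140)
plan([*g[:2],.112],95.8)
plan([*W(0,-95,140)[:2],.112],95.8)
E
```

```text
t: 3.25
ee_pos: [0.5815, -0.1228, 0.1115]
tool_rot: [-0.036, 0.035, -0.706, 0.706]
contact_force: [-0.5, -0.6, 0.0]
gripper_width: 0.7
t: 3.95
ee_pos: [0.5827, -0.1224, 0.1142]
tool_rot: [-0.037, 0.035, -0.706, 0.707]
contact_force: [-1.0, -0.4, 6.4]
gripper_width: 0.176
 turn [-0.1  0.  -0.2] offset after turn cm [0.17 0.22 0.05] | in current axes [0.17 0.21 0.05] | xyz [ 0.5827 -0.1224  0.1142] F [-1.  -0.4  6.4] w 0.176 t 3.95
 turn [-0.1  0.  -0.2] offset after turn cm [ 0.17  0.22 -7.95] | in current axes [ 0.17  0.21 -7.95] | xyz [ 0.5827 -0.1224  0.1142] F [-1.  -0.4  6.4] w 0.176 t 3.95
```

```bash
python3 -m crank '[{"offset":[0,0,-1],"dr":[0,0,0],"claw":1},{"offset":[0,0,-1],"dr":[0,0,0],"claw":1},{"offset":[0,0,-1],"dr":[0,0,0],"claw":1},{"offset":[0,0,-1],"dr":[0,0,0],"claw":1},{"offset":[0,0,-1],"dr":[0,0,0],"claw":1},{"offset":[0,0,-1],"dr":[0,0,0],"claw":1},{"offset":[0,0,-1],"dr":[0,0,0],"claw":1},{"offset":[0,0,-0.9],"dr":[0,0,0],"claw":1}]'
python3 -m crank '[{"offset":[0,0,0],"dr":[0,0,0],"claw":1},{"offset":[0,0,0],"dr":[0,0,0],"claw":1},{"offset":[0,0,0],"dr":[0,0,0],"claw":1}]'
python3 - <<'E'
from h import *
plan([*W(0,-95,140)[:2],.112],95.8)
c=cam('top'); np.save('pics/top1.npy',c,allow_pickle=True); save(c,'t1.png',(255,160,405,260),5)
print(proj(c,W(-100,0,50)),proj(c,W(-100,0,32)))
E
```

```text
t: 4.75
ee_pos: [0.5745, -0.0437, 0.1142]
tool_rot: [-0.037, 0.035, -0.706, 0.707]
contact_force: [-0.9, -1.9, 8.7]
gripper_width: 0.176
t: 5.05
ee_pos: [0.5744, -0.0424, 0.1142]
tool_rot: [0.037, -0.035, 0.706, -0.706]
contact_force: [-1.5, 2.2, 8.6]
gripper_width: 0.174
 turn [ 0.   0.1 -0.1] offset after turn cm [0.15 0.22 0.1 ] | in current axes [0.15 0.21 0.1 ] | xyz [ 0.5744 -0.0424  0.1142] F [-1.5  2.2  8.6] w 0.174 t 5.05
(np.float64(316.2686101094027), np.float64(225.97924454287445)) (np.float64(316.2691477255232), np.float64(225.8797689847428))
```

View pics/t1.png

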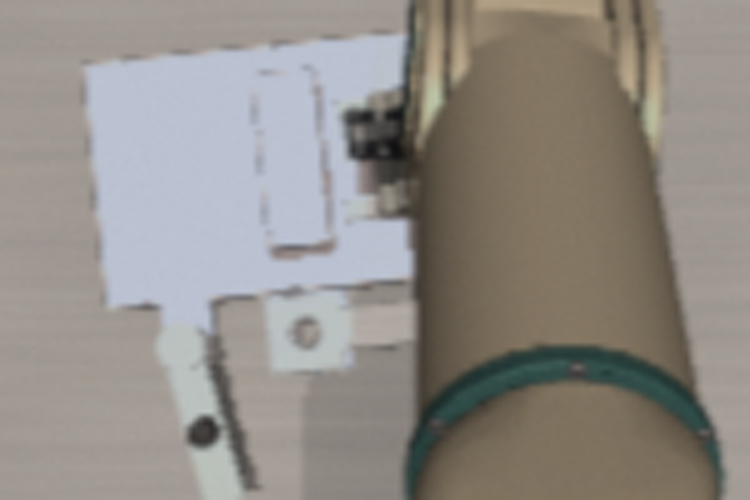

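The pusher hole is at (316.2,226.4) px, predicted in line at (316.3,226.0), and the tool travelled 80.4 mm, so the pusher is in line. I release it and go to the guard.

```bash
python3 -m crank '[{"offset":[0,0,0],"dr":[0,0,0],"claw":0.4},{"offset":[0,0,0],"dr":[0,0,0],"claw":0.4},{"offset":[0,0,0],"dr":[0,0,0],"claw":0.4},{"offset":[0,-2.5,0],"dr":[0,0,0],"claw":0.4},{"offset":[0,-4,0],"dr":[0,0,0],"claw":0.4},{"offset":[0,-4,0],"dr":[0,0,0],"claw":0.4},{"offset":[0,-4,0],"dr":[0,0,0],"claw":0.4},{"offset":[0,-4,0],"dr":[0,0,0],"claw":0.4}]'
python3 - <<'E'
from h import *
plan([.5023,.3164,.30],88.7)
E
```

```text
t: 5.9
ee_pos: [0.5732, -0.0434, 0.2989]
tool_rot: [-0.036, 0.036, -0.706, 0.706]
contact_force: [0.4, -1.6, -0.3]
gripper_width: 0.601
 turn [-0.   7.1  0. ] offset after turn cm [  7.91  -0.11 -35.81] | in current axes [  3.41  -0.11 -36.52] | xyz [ 0.5732 -0.0434  0.2989] F [ 0.4 -1.6 -0.3] w 0.601 t 5.9
```

```bash
python3 -m crank '[{"offset":[0,0,0],"dr":[0,7.1,0],"claw":0.4},{"offset":[0.6,0,-2.55],"dr":[0,0,0],"claw":0.4},{"offset":[0.6,0,-2.55],"dr":[0,0,0],"claw":0.4},{"offset":[0.6,0,-2.55],"dr":[0,0,0],"claw":0.4},{"offset":[0.6,0,-2.55],"dr":[0,0,0],"claw":0.4},{"offset":[0.6,0,-2.55],"dr":[0,0,0],"claw":0.4},{"offset":[0.6,0,-2.55],"dr":[0,0,0],"claw":0.4},{"offset":[0.6,0,-2.55],"dr":[0,0,0],"claw":0.4}]'
python3 -m crank '[{"offset":[0.53,0,-2.55],"dr":[0,0,0],"claw":0.4},{"offset":[0.53,0,-2.55],"dr":[0,0,0],"claw":0.4},{"offset":[0.53,0,-2.55],"dr":[0,0,0],"claw":0.4},{"offset":[0.53,0,-2.55],"dr":[0,0,0],"claw":0.4},{"offset":[0.53,0,-2.55],"dr":[0,0,0],"claw":0.4},{"offset":[0.53,0,-2.55],"dr":[0,0,0],"claw":0.4},{"offset":[0.53,0,-2.55],"dr":[0,0,0],"claw":0.4},{"offset":[0,0,0],"dr":[0,0,0],"claw":0.4}]'
python3 - <<'E'
from h import *
plan([.5023,.3164,.064],88.7)
c=cam('wrist'); np.save('pics/w3.npy',c,allow_pickle=True); save(c,'w3.png')
for p in [(.5023,.3164,.086),(.4103,.3185,.008),(.5023-.044,.3174,.086),(.5023+.044,.3154,.086)]: print(np.round(proj(c,p),1))
E
```

```text
t: 6.7
ee_pos: [0.5351, 0.1369, 0.2972]
tool_rot: [0.008, -0.008, -0.707, 0.707]
contact_force: [-0.6, 0.4, 0.0]
gripper_width: 0.603
t: 7.5
ee_pos: [0.5004, 0.3201, 0.2968]
tool_rot: [-0.006, 0.005, 0.708, -0.706]
contact_force: [-0.5, 0.1, -0.0]
gripper_width: 0.607
 turn [0.2 0.4 0.1] offset after turn cm [-0.2  23.28  0.37] | in current axes [-0.23 23.28  0.43] | xyz [0.5004 0.3201 0.2968] F [-0.5  0.1 -0. ] w 0.607 t 7.5
[327.7 174.8]
[326.5 223.9]
[327.3 210.4]
[328.1 136.5]
```

View pics/w3.png

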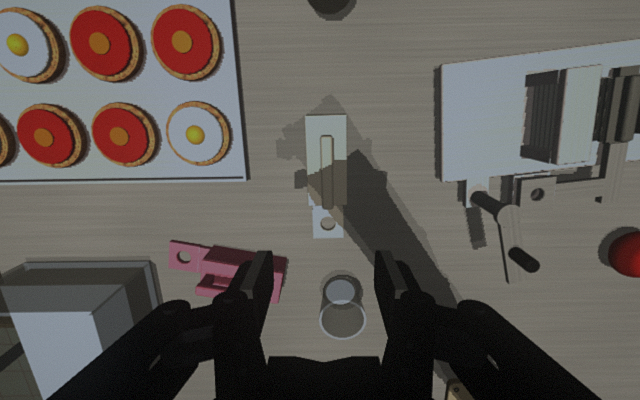

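The bar is at (327,173) px, predicted (328,175), and its hole at (327,223), predicted (326.5,224). This is the white guard. I descend and grip.

```bash
python3 -m crank '[{"offset":[-0.2,2.9,0.4],"dr":[0,0.4,0],"claw":0.4},{"offset":[0,2.9,0],"dr":[0,0,0],"claw":0.4},{"offset":[0,2.9,0],"dr":[0,0,0],"claw":0.4},{"offset":[0,2.9,0],"dr":[0,0,0],"claw":0.4},{"offset":[0,2.9,0],"dr":[0,0,0],"claw":0.4},{"offset":[0,2.9,0],"dr":[0,0,0],"claw":0.4},{"offset":[0,2.9,0],"dr":[0,0,0],"claw":0.4},{"offset":[0,2.9,0],"dr":[0,0,0],"claw":0.4}]'
python3 -m crank '[{"offset":[0,0,0],"dr":[0,0,0],"claw":0.4},{"offset":[0,0,0],"dr":[0,0,0],"claw":0.7},{"offset":[0,0,0],"dr":[0,0,0],"claw":1},{"offset":[0,0,0],"dr":[0,0,0],"claw":1},{"offset":[0,0,0],"dr":[0,0,0],"claw":1},{"offset":[0,0,0],"dr":[0,0,0],"claw":1},{"offset":[0,0,0],"dr":[0,0,0],"claw":1}]'
python3 - <<'E'
from h import *
plan([.5023,.3164,.064],88.7)
E
```

```text
t: 8.35
ee_pos: [0.505, 0.3095, 0.0643]
tool_rot: [0.011, -0.011, -0.707, 0.707]
contact_force: [0.1, -0.4, 0.6]
gripper_width: 0.599
t: 9.05
ee_pos: [0.5055, 0.3122, 0.0668]
tool_rot: [-0.009, 0.011, 0.708, -0.706]
contact_force: [-0.1, 1.2, 5.9]
gripper_width: 0.149
 turn [ 0.1 -0.4 -0.2] offset after turn cm [ 0.33  0.28 -0.42] | in current axes [ 0.33  0.28 -0.41] | xyz [0.5055 0.3122 0.0668] F [-0.1  1.2  5.9] w 0.149 t 9.05
```

```bash
python3 -m crank '[{"offset":[0,-1.5,0],"dr":[0,0,0],"claw":1},{"offset":[0,-2.5,0],"dr":[0,0,0],"claw":1},{"offset":[0,-2.5,0],"dr":[0,0,0],"claw":1},{"offset":[0,-2.5,0],"dr":[0,0,0],"claw":1},{"offset":[0,-2.5,0],"dr":[0,0,0],"claw":1},{"offset":[0,-2.5,0],"dr":[0,0,0],"claw":1},{"offset":[0,-2.5,0],"dr":[0,0,0],"claw":1},{"offset":[0,-2,0],"dr":[0,0,0],"claw":1}]'
python3 -m crank '[{"offset":[0,0,0],"dr":[0,0,0],"claw":1},{"offset":[0,0,0],"dr":[0,-3.5,0],"claw":1},{"offset":[0,0,0],"dr":[0,-3.5,0],"claw":1},{"offset":[0,0,0],"dr":[0,0,0],"claw":1},{"offset":[0,0,0],"dr":[0,0,0],"claw":1},{"offset":[0,0,0],"dr":[0,0,0],"claw":1}]'
python3 - <<'E'
from h import *
plan([.5586,.0505,.25],95.8)
E
```

```text
t: 9.85
ee_pos: [0.5039, 0.3107, 0.2522]
tool_rot: [0.01, -0.01, -0.707, 0.707]
contact_force: [0.3, -0.1, -3.1]
gripper_width: 0.146
t: 10.45
ee_pos: [0.504, 0.3109, 0.2497]
tool_rot: [-0.032, 0.033, -0.706, 0.707]
contact_force: [-0.5, 0.7, -2.7]
gripper_width: 0.149
 turn [-0.  -0.5  0.1] offset after turn cm [-2.8  -0.03 26.46] | in current axes [-3.050e+00 -1.000e-02  2.643e+01] | xyz [0.504  0.3109 0.2497] F [-0.5  0.7 -2.7] w 0.149 t 10.45
```

```bash
python3 -m crank '[{"offset":[-0.25,0,2.2],"dr":[0,-0.5,0],"claw":1},{"offset":[-0.25,0,2.2],"dr":[0,0,0],"claw":1},{"offset":[-0.25,0,2.2],"dr":[0,0,0],"claw":1},{"offset":[-0.25,0,2.2],"dr":[0,0,0],"claw":1},{"offset":[-0.25,0,2.2],"dr":[0,0,0],"claw":1},{"offset":[-0.25,0,2.2],"dr":[0,0,0],"claw":1},{"offset":[-0.25,0,2.2],"dr":[0,0,0],"claw":1},{"offset":[-0.25,0,2.2],"dr":[0,0,0],"claw":1}]'
python3 -m crank '[{"offset":[-0.25,0,2.2],"dr":[0,0,0],"claw":1},{"offset":[-0.25,0,2.2],"dr":[0,0,0],"claw":1},{"offset":[-0.25,0,2.2],"dr":[0,0,0],"claw":1},{"offset":[0,0,2.2],"dr":[0,0,0],"claw":1},{"offset":[0,0,0],"dr":[0,0,0],"claw":1},{"offset":[0,0,0],"dr":[0,0,0],"claw":1},{"offset":[0,0,0],"dr":[0,0,0],"claw":1},{"offset":[0,0,0],"dr":[0,0,0],"claw":1}]'
python3 - <<'E'
from h import *
plan([.5586,.0505,.25],95.8)
e=sense()['ee_pos']; zb=e[2]-.0668+.008  # tongue top
c=cam('top'); w=cam('wrist'); np.save('pics/top2.npy',c,allow_pickle=True);np.save('pics/w4.npy',w,allow_pickle=True)
j=np.radians(5.8); exp=[e[0]-.0952*np.cos(j),e[1]-.0952*np.sin(j),zb]
print(exp,proj(c,exp),proj(w,exp))
a=c['image'][160:260,255:405,::-1];b=w['image'][130:330,220:420,::-1]
A=cv2.resize(a,(600,400),interpolation=2);B=cv2.resize(b,(400,400),interpolation=2)
cv2.imwrite('pics/c2.png',cv2.resize(np.hstack([A,B]),(800,320)))
E
```

```text
t: 11.25
ee_pos: [0.542, 0.1372, 0.2502]
tool_rot: [-0.036, 0.036, -0.706, 0.706]
contact_force: [-0.3, -0.2, -2.5]
gripper_width: 0.149
t: 12.05
ee_pos: [0.5582, 0.0528, 0.2503]
tool_rot: [0.037, -0.037, 0.706, -0.706]
contact_force: [-0.4, -0.1, -2.4]
gripper_width: 0.152
 turn [0.  0.1 0. ] offset after turn cm [-0.02  0.03  0.23] | in current axes [-0.02  0.03  0.23] | xyz [0.5582 0.0528 0.2503] F [-0.4 -0.1 -2.4] w 0.152 t 12.05
[np.float64(0.46344035277649914), np.float64(0.04318692115061164), np.float64(0.1914715459778635)] (np.float64(315.38156525019906), np.float64(227.05863836548502)) (np.float64(323.6688852150499), np.float64(335.11984040226514))
```

View pics/c2.png

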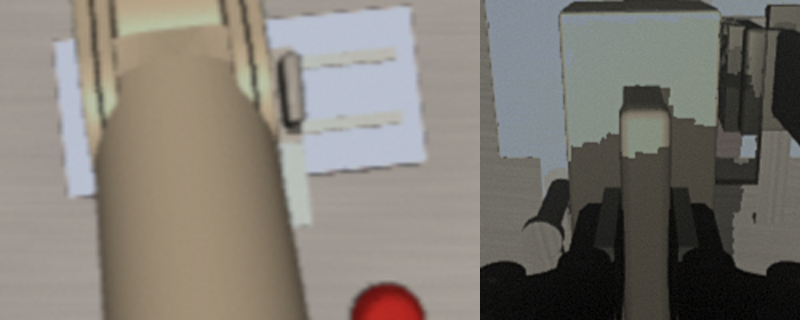

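Run:
```python
from h import *
e=np.array([.5582,.0528,.2503]); w=np.load('pics/w4.npy',allow_pickle=True).item(); print(np.array(w['T'])[:3,3])
j=np.radians(5.8); R=np.array([[np.cos(j),-np.sin(j)],[np.sin(j),np.cos(j)]])
def gp(x,y,z): 
    p=e[:2]+R@np.array([x+100-95.2,y])/1000; return np.append(p,e[2]-.0668+z/1000)
for q in [(36,-7,86),(36,7,86),(58,26,50),(58,-26,50)]:
    u,v=proj(w,gp(*q)); print(q,round(u,1),round(v,1),'crop',round((u-220)*1.6+480),round((v-130)*1.6))
```

```text
[0.63571169 0.06094688 0.39387263]
(36, -7, 86) 340.9 199.5 crop 673 111
(36, 7, 86) 307.7 199.5 crop 620 111
(58, 26, 50) 273.5 138.1 crop 566 13
(58, -26, 50) 375.1 138.3 crop 728 13
```

Run:
```python
from h import *
c=np.load('pics/top1.npy',allow_pickle=True).item()
for q in [(0,0),(-50,18),(-50,-18),(50,18),(50,-18)]:
    u,v=proj(c,W(*q,100)); print(q,'crop',round((u-255)*5,1),round((v-160)*5,1))
im=c['image'].astype(int).sum(2)
for v in (180,190,200): print(im[v,300:328].tolist())
for u in (312,316): print(im[168:214,u].tolist())
```

```text
(0, 0) crop 289.1 155.7
(-50, 18) crop 266.0 246.5
(-50, -18) crop 329.3 240.3
(50, 18) crop 248.9 71.4
(50, -18) crop 312.0 65.3
[588, 588, 585, 588, 582, 541, 552, 585, 587, 587, 588, 588, 588, 588, 587, 587, 593, 576, 480, 507, 576, 547, 548, 571, 566, 559, 560, 544]
[588, 588, 588, 586, 588, 583, 545, 553, 586, 588, 589, 589, 588, 585, 585, 585, 587, 588, 579, 483, 507, 579, 589, 567, 409, 194, 196, 179]
[590, 588, 587, 587, 586, 587, 582, 543, 551, 584, 588, 587, 588, 587, 586, 586, 588, 589, 587, 575, 485, 509, 577, 548, 547, 569, 572, 565]
[419, 560, 586, 589, 588, 587, 580, 585, 589, 587, 590, 589, 588, 586, 589, 587, 587, 588, 589, 589, 588, 587, 588, 587, 587, 587, 588, 586, 588, 588, 585, 589, 588, 587, 590, 588, 588, 587, 588, 588, 567, 336, 405, 447, 564, 588]
[531, 579, 588, 588, 577, 499, 563, 583, 585, 584, 582, 587, 593, 588, 588, 587, 591, 587, 589, 588, 585, 590, 587, 587, 588, 587, 587, 589, 587, 587, 587, 588, 588, 589, 588, 590, 587, 587, 587, 585, 562, 365, 432, 559, 586, 586]
```

The frame edges match the prediction within about 1 mm, and the guard sits straight in the grip (bar ends within 2 px). I descend over the frame.

```bash
python3 -m crank '[{"offset":[0,1.5,0.2],"dr":[0,0,0],"claw":1},{"offset":[0,1.5,0],"dr":[0,0,0],"claw":1},{"offset":[0,1.5,0],"dr":[0,0,0],"claw":1},{"offset":[0,1.2,0],"dr":[0,0,0],"claw":1},{"offset":[0,1.2,0],"dr":[0,0,0],"claw":1},{"offset":[0,0,0],"dr":[0,0,0],"claw":1},{"offset":[0,0,0],"dr":[0,0,0],"claw":1},{"offset":[0,0,0],"dr":[0,0,0],"claw":1}]'
python3 -m crank '[{"offset":[0,0.6,0],"dr":[0,0,0],"claw":1},{"offset":[0,0.6,0],"dr":[0,0,0],"claw":1},{"offset":[0,0.6,0],"dr":[0,0,0],"claw":1},{"offset":[0,0,0],"dr":[0,0,0],"claw":1},{"offset":[0,0,0],"dr":[0,0,0],"claw":1}]'
python3 - <<'E'
from h import *
plan([.5586,.0505,.1218],95.8)
print(sense()['ft_torque'])
E
```

```text
t: 12.95
ee_pos: [0.5591, 0.0495, 0.182]
tool_rot: [0.036, -0.035, 0.706, -0.706]
contact_force: [0.7, 0.0, -3.1]
gripper_width: 0.148
t: 13.45
ee_pos: [0.5582, 0.049, 0.1629]
tool_rot: [-0.035, 0.036, -0.706, 0.706]
contact_force: [0.0, -0.2, -2.5]
gripper_width: 0.147
 turn [-0.   0.   0.1] offset after turn cm [-0.05  4.11 -0.14] | in current axes [-0.06  4.11 -0.14] | xyz [0.5582 0.049  0.1629] F [ 0.  -0.2 -2.5] w 0.147 t 13.45
[-0.21282046 -0.00467821 -0.02069781]
```

```bash
python3 -m crank '[{"offset":[0,0.5,-0.1],"dr":[0,0,0],"claw":1},{"offset":[0,0.7,0],"dr":[0,0,0],"claw":1},{"offset":[0,0.7,0],"dr":[0,0,0],"claw":1},{"offset":[0,0.7,0],"dr":[0,0,0],"claw":1},{"offset":[0,0.7,0],"dr":[0,0,0],"claw":1},{"offset":[0,0,0],"dr":[0,0,0],"claw":1},{"offset":[0,0,0],"dr":[0,0,0],"claw":1}]'
python3 - <<'E'
from h import *
plan([.5586,.0505,.1218],95.8)
print(sense()['ft_torque'])
E
```

```text
t: 14.15
ee_pos: [0.5581, 0.0499, 0.1298]
tool_rot: [-0.035, 0.036, -0.706, 0.706]
contact_force: [1.2, -3.3, -4.8]
gripper_width: 0.147
 turn [-0.  -0.   0.1] offset after turn cm [-0.06  0.8  -0.05] | in current axes [-0.06  0.8  -0.06] | xyz [0.5581 0.0499 0.1298] F [ 1.2 -3.3 -4.8] w 0.147 t 14.15
[-0.97285922 -0.09620116 -0.15858284]
```

```bash
python3 -m crank '[{"offset":[0,0.3,0.1],"dr":[0,0,0],"claw":1},{"offset":[0,0.3,0],"dr":[0,0,0],"claw":1},{"offset":[0,0.2,0],"dr":[0,0,0],"claw":1},{"offset":[0,0.1,0],"dr":[0,0,0],"claw":1},{"offset":[0,0,0],"dr":[0,0,0],"claw":1},{"offset":[0,0,0],"dr":[0,0,0],"claw":1}]'
python3 - <<'E'
from h import *
plan([.5586,.0505,.1218],95.8)
print(sense()['ft_torque'])
E
```

```text
t: 14.75
ee_pos: [0.5587, 0.0497, 0.1215]
tool_rot: [0.036, -0.036, 0.706, -0.706]
contact_force: [0.4, -1.4, -0.2]
gripper_width: 0.143
 turn [ 0.  0. -0.] offset after turn cm [ 0.   -0.03 -0.09] | in current axes [-0.   -0.02 -0.09] | xyz [0.5587 0.0497 0.1215] F [ 0.4 -1.4 -0.2] w 0.143 t 14.75
[-0.43989999 -0.01548214 -0.11260448]
```

```bash
python3 -m crank '[{"offset":[0,0,0],"dr":[0,0,0],"claw":0.8},{"offset":[0,0,0],"dr":[0,0,0],"claw":0.6},{"offset":[0,0,0],"dr":[0,0,0],"claw":0.5},{"offset":[0,0,0],"dr":[0,0,0],"claw":0.5},{"offset":[0,-1.5,0],"dr":[0,0,0],"claw":0.5},{"offset":[0,-2.5,0],"dr":[0,0,0],"claw":0.5},{"offset":[0,-3,0],"dr":[0,0,0],"claw":0.5},{"offset":[0,-3,0],"dr":[0,0,0],"claw":0.5}]'
python3 -m crank '[{"offset":[0,-3,0],"dr":[0,0,0],"claw":0.5},{"offset":[0,-3,0],"dr":[0,0,0],"claw":0.5},{"offset":[0,0,0],"dr":[0,7.6,0],"claw":0.5},{"offset":[0,0,0],"dr":[0,7.7,0],"claw":0.5},{"offset":[0,0,0],"dr":[0,0,0],"claw":0.5},{"offset":[0,0,0],"dr":[0,0,0],"claw":0.5}]'
python3 - <<'E'
from h import *
plan([.4825,-.2919,.27],80.5)
E
```

```text
t: 15.55
ee_pos: [0.5582, 0.0495, 0.2222]
tool_rot: [0.036, -0.036, 0.706, -0.706]
contact_force: [1.3, -0.2, 0.4]
gripper_width: 0.501
t: 16.15
ee_pos: [0.5583, 0.0496, 0.2812]
tool_rot: [0.057, -0.057, -0.705, 0.705]
contact_force: [-0.1, -0.9, -0.1]
gripper_width: 0.496
 turn [-0.   0.2  0. ] offset after turn cm [ 1.84  1.12 34.93] | in current axes [ 1.98  1.12 34.92] | xyz [0.5583 0.0496 0.2812] F [-0.1 -0.9 -0.1] w 0.496 t 16.15
```

```bash
python3 -m crank '[{"offset":[0.14,0,2.4],"dr":[0,0.2,0],"claw":0.5},{"offset":[0.14,0,2.5],"dr":[0,0,0],"claw":0.5},{"offset":[0.14,0,2.5],"dr":[0,0,0],"claw":0.5},{"offset":[0.14,0,2.5],"dr":[0,0,0],"claw":0.5},{"offset":[0.14,0,2.5],"dr":[0,0,0],"claw":0.5},{"offset":[0.14,0,2.5],"dr":[0,0,0],"claw":0.5},{"offset":[0.14,0,2.5],"dr":[0,0,0],"claw":0.5},{"offset":[0.14,0,2.5],"dr":[0,0,0],"claw":0.5}]'
python3 -m crank '[{"offset":[0.14,0.2,2.5],"dr":[0,0,0],"claw":0.5},{"offset":[0.14,0.2,2.5],"dr":[0,0,0],"claw":0.5},{"offset":[0.14,0.2,2.5],"dr":[0,0,0],"claw":0.5},{"offset":[0.14,0.2,2.5],"dr":[0,0,0],"claw":0.5},{"offset":[0.14,0.2,2.5],"dr":[0,0,0],"claw":0.5},{"offset":[0,0.1,2.5],"dr":[0,0,0],"claw":0.5},{"offset":[0,0,0],"dr":[0,0,0],"claw":0.5},{"offset":[0,0,0],"dr":[0,0,0],"claw":0.5}]'
python3 -m crank '[{"offset":[0,0,0],"dr":[0,0,0],"claw":0.5},{"offset":[0,0,0],"dr":[0,0,0],"claw":0.5}]'
python3 - <<'E'
from h import *
plan([.4825,-.2919,.095],80.5)
c=cam('wrist'); t=cam('top'); np.save('pics/w5.npy',c,allow_pickle=True);np.save('pics/top3.npy',t,allow_pickle=True)
print(proj(c,[.4825,-.2919,.11]),proj(c,[.4096,-.2797,.11]))
print('guard hole/top exp',[(round((u-255)*3.2),round((v-160)*3.2)) for u,v in [proj(t,W(-100,0,63)),proj(t,W(-8,0,141))]])
A=cv2.resize(t['image'][160:260,255:380,::-1],(400,320),interpolation=2);B=cv2.resize(c['image'][100:340,170:470,::-1],(400,320),interpolation=2)
cv2.imwrite('pics/c3.png',np.hstack([A,B]))
E
```

```text
t: 16.95
ee_pos: [0.5137, -0.1458, 0.2811]
tool_rot: [-0.059, 0.058, 0.705, -0.705]
contact_force: [0.5, -0.1, 0.3]
gripper_width: 0.501
t: 17.75
ee_pos: [0.4817, -0.2918, 0.2699]
tool_rot: [-0.06, 0.059, 0.705, -0.704]
contact_force: [-0.1, 0.2, 0.2]
gripper_width: 0.497
t: 17.95
ee_pos: [0.4825, -0.2903, 0.2703]
tool_rot: [-0.059, 0.059, 0.705, -0.704]
contact_force: [-0.9, -0.4, 0.2]
gripper_width: 0.501
 turn [ 0. -0. -0.] offset after turn cm [-0.02 17.53  0.15] | in current axes [-0.02 17.53  0.17] | xyz [ 0.4825 -0.2903  0.2703] F [-0.9 -0.4  0.2] w 0.501 t 17.95
(np.float64(325.9169091947509), np.float64(187.02455020377437)) (np.float64(325.81067691325325), np.float64(252.83872011127335))
guard hole/top exp [(196, 211), (185, 105)]
```

View pics/c3.png

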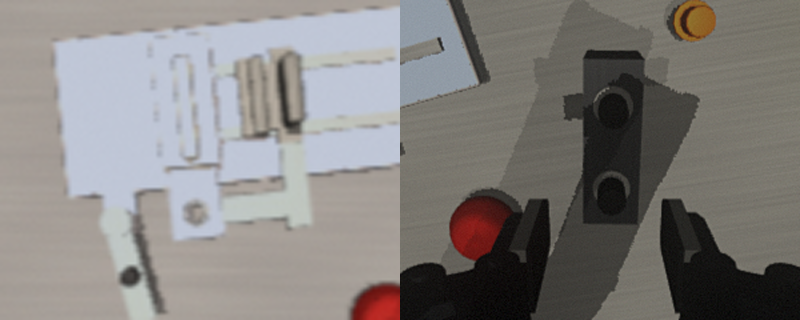

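Left: the guard is seated, with its hole at (195,212) against the expected (196,211). Right: the pins show at about (614,106) and (610,193) in the crop, 5-8 px off my top-view prediction. I refine from this view.

Run:
```python
from h import *
c=np.load('pics/w5.npy',allow_pickle=True).item(); im=c['image'].astype(int).sum(2); t=np.load('pics/top3.npy',allow_pickle=True).item()
print(np.array(c['T'])[:3,3])
for v in range(160,200,2): print(v,im[v,312:350:1].tolist())
m=im<48
for (u,v) in [(330,180),(327,245)]:
    k=m[v-14:v+15,u-14:u+15]; n,l,s,ce=cv2.connectedComponentsWithStats(k.astype(np.uint8)); i=1+s[1:,4].argmax(); p=ce[i]+[u-14,v-14]; print(p,s[i],ray(c,*p,.11))
tm=t['image'].astype(int).sum(2); print(tm[210:230,424:446])
```

```text
[ 0.55933408 -0.30271682  0.41386256]
160 [160, 165, 165, 158, 161, 170, 157, 163, 164, 166, 165, 167, 160, 161, 161, 158, 154, 90, 105, 157, 95, 93, 90, 82, 81, 96, 83, 79, 88, 79, 75, 92, 83, 87, 94, 90, 91, 100]
162 [155, 161, 155, 163, 171, 154, 161, 156, 166, 159, 171, 163, 169, 151, 92, 89, 88, 83, 82, 96, 80, 91, 82, 80, 81, 90, 80, 92, 82, 79, 88, 83, 97, 94, 92, 92, 82, 86]
164 [154, 159, 157, 174, 158, 161, 163, 158, 168, 163, 164, 147, 145, 156, 150, 116, 106, 114, 116, 112, 100, 89, 77, 91, 101, 90, 88, 80, 82, 75, 74, 88, 82, 90, 85, 71, 98, 82]
166 [168, 160, 159, 171, 160, 159, 161, 153, 146, 148, 189, 255, 239, 316, 302, 152, 143, 156, 155, 150, 149, 161, 157, 145, 136, 100, 86, 77, 82, 88, 88, 87, 92, 92, 75, 74, 99, 94]
168 [156, 158, 157, 161, 153, 149, 137, 164, 249, 282, 313, 300, 159, 144, 153, 152, 168, 157, 150, 164, 156, 155, 157, 154, 151, 151, 137, 135, 98, 86, 77, 81, 94, 84, 85, 90, 82, 92]
170 [153, 152, 161, 153, 154, 165, 275, 304, 302, 169, 135, 133, 134, 133, 110, 66, 75, 49, 55, 65, 89, 115, 133, 141, 155, 152, 153, 160, 151, 134, 99, 85, 88, 77, 81
[... 3640 characters left out ...]
0  37  45  50  36  43  84 121
  116 110 127 128]
 [108 116 114 118 166 208 176  97  60  37  46  49  45  51  64 100 151 204
  229 239 255 227]
 [112 114 114 116 127 189 211 189 166 132  99  98 106 101 100 138 200 259
  284 287 292 292]
 [111 119 121 115 112 133 170 202 216 211 207 180 134 115 116 147 220 276
  290 295 295 301]
 [114 117 116 112 115 116 120 132 144 152 141 128 119 115 130 158 222 275
  288 292 290 292]
 [119 114 116 112 111 110 108 110 115 111 117 113 123 133 148 164 240 285
  285 287 286 284]
 [118 119 116 110 113 110 113 112 112 114 115 116 136 148 152 174 248 289
  293 291 289 290]
 [119 114 114 112 116 114 109 112 112 110 116 134 149 147 155 187 251 285
  289 288 290 289]]
```

```bash
python3 -m crank '[{"offset":[-0.27,2.2,0.43],"dr":[0,0,0],"claw":0.4},{"offset":[0,2.3,0],"dr":[0,0,0],"claw":0.4},{"offset":[0,2.3,0],"dr":[0,0,0],"claw":0.4},{"offset":[0,2.3,0],"dr":[0,0,0],"claw":0.4},{"offset":[0,2.3,0],"dr":[0,0,0],"claw":0.4},{"offset":[0,2.3,0],"dr":[0,0,0],"claw":0.4},{"offset":[0,2.3,0],"dr":[0,0,0],"claw":0.4},{"offset":[0,2.2,0],"dr":[0,0,0],"claw":0.4}]'
python3 -m crank '[{"offset":[0,0,0],"dr":[0,0,0],"claw":0.4},{"offset":[0,0,0],"dr":[0,0,0],"claw":0.6},{"offset":[0,0,0],"dr":[0,0,0],"claw":0.8},{"offset":[0,0,0],"dr":[0,0,0],"claw":1},{"offset":[0,0,0],"dr":[0,0,0],"claw":1},{"offset":[0,0,0],"dr":[0,0,0],"claw":1}]'
python3 -c "
from h import *
plan([.4845,-.295,.088],80.5)"
python3 -m crank '[{"offset":[0,-1.2,0],"dr":[0,0,0],"claw":1},{"offset":[0,-1.2,0],"dr":[0,0,0],"claw":1},{"offset":[0,-1.2,0],"dr":[0,0,0],"claw":1},{"offset":[0,0,0],"dr":[0,0,0],"claw":1},{"offset":[0,0,0],"dr":[0,0,0],"claw":1}]'
python3 - <<'E'
from h import *
plan([.4845,-.295,.088],80.5)
c=cam('scene'); save(c,'s2.png',(130,220,260,330),5); np.save('pics/s2.npy',c,allow_pickle=True)
E
```

```text
t: 18.85
ee_pos: [0.4844, -0.2958, 0.0875]
tool_rot: [-0.059, 0.059, 0.705, -0.705]
contact_force: [-0.2, -0.5, 0.8]
gripper_width: 0.598
t: 19.45
ee_pos: [0.4849, -0.2968, 0.0897]
tool_rot: [0.059, -0.061, -0.704, 0.705]
contact_force: [-0.5, -0.2, 6.7]
gripper_width: 0.257
 turn [-0.  -0.2 -0.1] offset after turn cm [ 0.07  0.17 -0.17] | in current axes [ 0.07  0.17 -0.17] | xyz [ 0.4849 -0.2968  0.0897] F [-0.5 -0.2  6.7] w 0.257 t 19.45
t: 19.95
ee_pos: [0.4841, -0.2963, 0.1248]
tool_rot: [0.059, -0.06, -0.705, 0.705]
contact_force: [-0.2, -0.1, -1.6]
gripper_width: 0.255
 turn [-0.  -0.2 -0. ] offset after turn cm [-0.02  3.68 -0.14] | in current axes [-0.02  3.68 -0.14] | xyz [ 0.4841 -0.2963  0.1248] F [-0.2 -0.1 -1.6] w 0.255 t 19.95
```

View pics/s2.png

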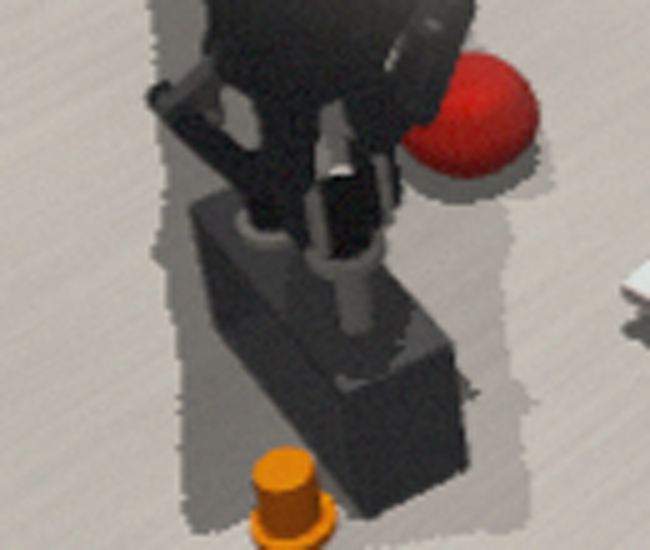

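The held pin's shank is about 33 px wide against an 80 px collar (34 mm), so about 14 mm. It is still in the hole after a 35 mm lift, so this is the long pin. I carry it to the hole.

```bash
python3 -m crank '[{"offset":[0,-2,0],"dr":[0,0,0],"claw":1},{"offset":[0,-2.3,0],"dr":[0,0,0],"claw":1},{"offset":[0,-2.3,0],"dr":[0,0,0],"claw":1},{"offset":[0,-2,0],"dr":[0,0,0],"claw":1},{"offset":[0,0,0],"dr":[0,-5.1,0],"claw":1},{"offset":[0,0,0],"dr":[0,-5.1,0],"claw":1},{"offset":[0,0,0],"dr":[0,-5.1,0],"claw":1},{"offset":[0,0,0],"dr":[0,0,0],"claw":1}]'
python3 -m crank '[{"offset":[0,0,0],"dr":[0,0,0],"claw":1},{"offset":[0,0,0],"dr":[0,0,0],"claw":1}]'
python3 -c "
from h import *
plan([.4639,.0409,.19],95.8)"
```

```text
t: 20.8
ee_pos: [0.4835, -0.2961, 0.2097]
tool_rot: [0.034, -0.035, 0.707, -0.706]
contact_force: [0.4, -0.5, -1.9]
gripper_width: 0.254
t: 21.0
ee_pos: [0.4837, -0.2962, 0.2099]
tool_rot: [0.034, -0.034, 0.706, -0.706]
contact_force: [-0.2, -0.5, -1.9]
gripper_width: 0.258
 turn [ 0.  -0.3  0. ] offset after turn cm [ -1.44   1.99 -33.74] | in current axes [ -1.28   2.01 -33.75] | xyz [ 0.4837 -0.2962  0.2099] F [-0.2 -0.5 -1.9] w 0.258 t 21.0
```

```bash
python3 -m crank '[{"offset":[-0.1,0,-2.4],"dr":[0,-0.3,0],"claw":1},{"offset":[-0.1,0,-2.4],"dr":[0,0,0],"claw":1},{"offset":[-0.1,0,-2.4],"dr":[0,0,0],"claw":1},{"offset":[-0.1,0,-2.4],"dr":[0,0,0],"claw":1},{"offset":[-0.1,0,-2.4],"dr":[0,0,0],"claw":1},{"offset":[-0.1,0,-2.4],"dr":[0,0,0],"claw":1},{"offset":[-0.1,0,-2.4],"dr":[0,0,0],"claw":1},{"offset":[-0.1,0,-2.4],"dr":[0,0,0],"claw":1}]'
python3 -m crank '[{"offset":[-0.1,0,-2.4],"dr":[0,0,0],"claw":1},{"offset":[-0.1,0,-2.4],"dr":[0,0,0],"claw":1},{"offset":[-0.1,0,-2.4],"dr":[0,0,0],"claw":1},{"offset":[-0.1,0,-2.4],"dr":[0,0,0],"claw":1},{"offset":[-0.1,0,-2.4],"dr":[0,0,0],"claw":1},{"offset":[-0.1,0,-2.4],"dr":[0,0,0],"claw":1},{"offset":[0,0,0],"dr":[0,0,0],"claw":1},{"offset":[0,0,0],"dr":[0,0,0],"claw":1}]'
python3 -m crank '[{"offset":[0,0,0],"dr":[0,0,0],"claw":1},{"offset":[0,0,0],"dr":[0,0,0],"claw":1},{"offset":[0,0,0],"dr":[0,0,0],"claw":1}]'
python3 - <<'E'
from h import *
plan([.4639,.0409,.15],95.8)
E
```

```text
t: 21.8
ee_pos: [0.4721, -0.1035, 0.2103]
tool_rot: [-0.036, 0.036, -0.706, 0.706]
contact_force: [0.2, 0.0, -0.6]
gripper_width: 0.254
t: 22.6
ee_pos: [0.4633, 0.0396, 0.2103]
tool_rot: [-0.037, 0.037, -0.706, 0.706]
contact_force: [0.1, -0.3, -1.6]
gripper_width: 0.254
t: 22.9
ee_pos: [0.4634, 0.0385, 0.2103]
tool_rot: [-0.036, 0.036, -0.706, 0.706]
contact_force: [0.4, 0.4, -1.5]
gripper_width: 0.259
 turn [-0.  0.  0.] offset after turn cm [-0.08  6.03 -0.23] | in current axes [-0.08  6.03 -0.24] | xyz [0.4634 0.0385 0.2103] F [ 0.4  0.4 -1.5] w 0.259 t 22.9
```

```bash
python3 -m crank '[{"offset":[-0.08,1.2,-0.24],"dr":[0,0,0],"claw":1},{"offset":[0,1.2,0],"dr":[0,0,0],"claw":1},{"offset":[0,1.2,0],"dr":[0,0,0],"claw":1},{"offset":[0,1.2,0],"dr":[0,0,0],"claw":1},{"offset":[0,1.2,0],"dr":[0,0,0],"claw":1},{"offset":[0,0,0],"dr":[0,0,0],"claw":1},{"offset":[0,0,0],"dr":[0,0,0],"claw":1},{"offset":[0,0,0],"dr":[0,0,0],"claw":1}]'
python3 - <<'E'
from h import *
plan([.4639,.0409,.15],95.8)
e=sense()['ee_pos']
c=cam('scene'); np.save('pics/s3.npy',c,allow_pickle=True); save(c,'s3.png',(240,170,370,280),5)
P=lambda p:[round((a-b)*5) for a,b in zip(proj(c,p),(240,170))]
print('tip',P([*e[:2],e[2]-.0657]),'collar',P([*e[:2],e[2]-.0137]),'guardhole',P(W(-100,0,63)))
E
```

```text
t: 23.7
ee_pos: [0.4644, 0.0417, 0.1509]
tool_rot: [0.037, -0.036, 0.706, -0.706]
contact_force: [-0.9, 0.7, -1.1]
gripper_width: 0.254
 turn [-0.   0.1 -0.1] offset after turn cm [0.05 0.09 0.07] | in current axes [0.05 0.09 0.07] | xyz [0.4644 0.0417 0.1509] F [-0.9  0.7 -1.1] w 0.254 t 23.7
tip [305, 197] collar [305, 113] guardhole [304, 232]
```

View pics/s3.png

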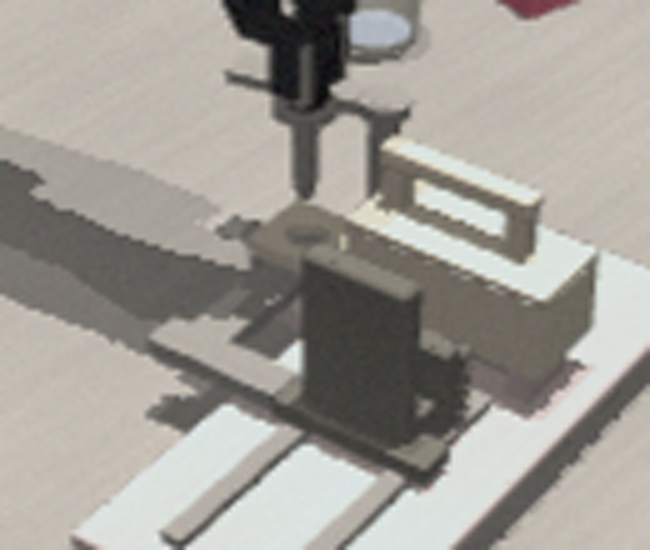

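The pin tip is at (305,200), directly above the guard hole at (309,235), and upright. I insert it in stages.

```bash
python3 -m crank '[{"offset":[0,0.7,0.05],"dr":[0,0,0],"claw":1},{"offset":[0,0.7,0],"dr":[0,0,0],"claw":1},{"offset":[0,0.7,0],"dr":[0,0,0],"claw":1},{"offset":[0,0.7,0],"dr":[0,0,0],"claw":1},{"offset":[0,0.5,0],"dr":[0,0,0],"claw":1},{"offset":[0,0,0],"dr":[0,0,0],"claw":1}]'
python3 -c "
from h import *
plan([.4639,.0409,.0767],95.8)"
python3 -m crank '[{"offset":[0,0.5,0],"dr":[0,0,0],"claw":1},{"offset":[0,0.5,0],"dr":[0,0,0],"claw":1},{"offset":[0,0.5,0],"dr":[0,0,0],"claw":1},{"offset":[0,0,0],"dr":[0,0,0],"claw":1}]'
python3 -c "
from h import *
plan([.4639,.0409,.0767],95.8)
print(sense()['ft_torque'])"
```

```text
t: 24.35
ee_pos: [0.4633, 0.0412, 0.1164]
tool_rot: [-0.036, 0.037, -0.706, 0.706]
contact_force: [0.0, -0.9, -0.6]
gripper_width: 0.254
 turn [-0.   0.1  0.1] offset after turn cm [-0.06  3.97  0.04] | in current axes [-0.06  3.97  0.04] | xyz [0.4633 0.0412 0.1164] F [ 0.  -0.9 -0.6] w 0.254 t 24.35
t: 24.75
ee_pos: [0.464, 0.0414, 0.1018]
tool_rot: [0.037, -0.037, 0.706, -0.706]
contact_force: [0.6, 0.3, -2.5]
gripper_width: 0.258
 turn [ 0.   0.1 -0. ] offset after turn cm [0.02 2.51 0.05] | in current axes [0.02 2.51 0.05] | xyz [0.464  0.0414 0.1018] F [ 0.6  0.3 -2.5] w 0.258 t 24.75
[ 0.02531208 -0.23177395  0.04870129]
```

```bash
python3 -m crank '[{"offset":[0,0.5,0],"dr":[0,0,0],"claw":1},{"offset":[0,0.5,0],"dr":[0,0,0],"claw":1},{"offset":[0,0.5,0],"dr":[0,0,0],"claw":1},{"offset":[0,0,0],"dr":[0,0,0],"claw":1}]'
python3 -c "
from h import *
plan([.4639,.0409,.0767],95.8)"
python3 -m crank '[{"offset":[0,0.4,0],"dr":[0,0,0],"claw":1},{"offset":[0,0.4,0],"dr":[0,0,0],"claw":1},{"offset":[0,0.3,0],"dr":[0,0,0],"claw":1},{"offset":[0,0,0],"dr":[0,0,0],"claw":1},{"offset":[0,0,0],"dr":[0,0,0],"claw":1}]'
python3 -c "
from h import *
plan([.4639,.0409,.0767],95.8)
print(sense()['ft_torque'])"
```

```text
t: 25.15
ee_pos: [0.4641, 0.0411, 0.0867]
tool_rot: [-0.036, 0.036, -0.706, 0.706]
contact_force: [1.9, -0.1, -1.4]
gripper_width: 0.255
 turn [-0.   0.1 -0. ] offset after turn cm [0.02 1.   0.01] | in current axes [0.02 1.   0.01] | xyz [0.4641 0.0411 0.0867] F [ 1.9 -0.1 -1.4] w 0.255 t 25.15
t: 25.65
ee_pos: [0.4641, 0.041, 0.0763]
tool_rot: [-0.037, 0.036, -0.706, 0.706]
contact_force: [2.6, -1.4, -2.0]
gripper_width: 0.253
 turn [-0.   0.1 -0. ] offset after turn cm [ 0.02 -0.04  0.01] | in current axes [ 0.02 -0.04  0.01] | xyz [0.4641 0.041  0.0763] F [ 2.6 -1.4 -2. ] w 0.253 t 25.65
[-0.54009152 -0.56168675 -0.00525307]
```

```bash
python3 -m crank '[{"offset":[0,0.1,0],"dr":[0,0,0],"claw":1},{"offset":[0,0.1,0],"dr":[0,0,0],"claw":1},{"offset":[0,0,0],"dr":[0,0,0],"claw":1}]'
python3 -m crank '[{"offset":[0,0,0],"dr":[0,0,0],"claw":0.65},{"offset":[0,0,0],"dr":[0,0,0],"claw":0.55},{"offset":[0,0,0],"dr":[0,0,0],"claw":0.55},{"offset":[0,-1.5,0],"dr":[0,0,0],"claw":0.55},{"offset":[0,-2.5,0],"dr":[0,0,0],"claw":0.55},{"offset":[0,-3,0],"dr":[0,0,0],"claw":0.55},{"offset":[0,-3,0],"dr":[0,0,0],"claw":0.55},{"offset":[0,-3,0],"dr":[0,0,0],"claw":0.55}]'
python3 -m crank '[{"offset":[0,-3,0],"dr":[0,0,0],"claw":0.65},{"offset":[0,0,0],"dr":[0,-6.4,0],"claw":0.65},{"offset":[0,0,0],"dr":[0,-6.4,0],"claw":0.65},{"offset":[0,0,0],"dr":[0,0,0],"claw":0.65},{"offset":[0,0,0],"dr":[0,0,0],"claw":0.65},{"offset":[0,0,0],"dr":[0,0,0],"claw":0.65}]'
python3 - <<'E'
from h import *
plan([.411,.0966,.20],108.6)
print(sense()['joints'].round(2))
c=cam('wrist'); np.save('pics/w6.npy',c,allow_pickle=True); im=c['image']; save(c,'w6.png',(170,140,470,365),2.6)
P=lambda p:[round((a-b)*2.6) for a,b in zip(proj(c,p),(170,140))]
print('hinge',P(W(-100,72,109)),'kknob top',P([.411,.0966,.144]),'kknob base',P([.411,.0966,.109]),'pin top',P(W(-100,0,97)))
E
```

```text
t: 25.95
ee_pos: [0.4647, 0.0414, 0.0746]
tool_rot: [0.037, -0.036, 0.706, -0.706]
contact_force: [3.3, -1.6, 3.7]
gripper_width: 0.257
t: 26.75
ee_pos: [0.4629, 0.0414, 0.2052]
tool_rot: [0.036, -0.037, 0.706, -0.706]
contact_force: [-0.7, 0.1, 0.5]
gripper_width: 0.448
t: 27.35
ee_pos: [0.4635, 0.0413, 0.234]
tool_rot: [0.114, -0.115, 0.698, -0.698]
contact_force: [-0.3, 0.2, 0.5]
gripper_width: 0.352
 turn [0.  0.  0.1] offset after turn cm [ 3.21  3.4  -6.92] | in current axes [ 3.21  3.4  -6.92] | xyz [0.4635 0.0413 0.234 ] F [-0.3  0.2  0.5] w 0.352 t 27.35
[-0.15  0.36 -0.    2.01  0.    0.77 -1.4 ]
hinge [197, 103] kknob top [184, 276] kknob base [209, 234] pin top [401, 139]
```

View pics/w6.png

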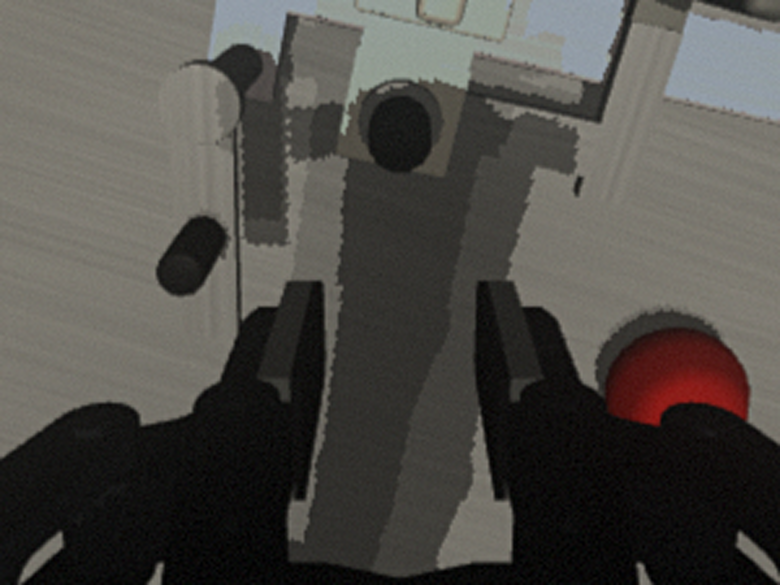

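The pin top is at (401,140), predicted (401,139) for fully home. The keeper knob is at (182,272), predicted (184,276). I cage the knob with the fingers and swing it along its arc.

```bash
python3 -m crank '[{"offset":[1.1,0,-2.3],"dr":[0,0,0],"claw":0.6},{"offset":[1.1,0,-2.3],"dr":[0,0,0],"claw":0.6},{"offset":[1.0,0,-2.3],"dr":[0,0,0],"claw":0.6},{"offset":[0,0,0],"dr":[0,0,0],"claw":0.6},{"offset":[0,0,0],"dr":[0,0,0],"claw":0.6},{"offset":[0,0,0],"dr":[0,0,0],"claw":0.6}]'
python3 -c "
from h import *
plan([.411,.0966,.114],108.6)"
```

```text
t: 28.0
ee_pos: [0.4122, 0.0958, 0.2343]
tool_rot: [-0.115, 0.114, -0.698, 0.698]
contact_force: [1.0, -0.4, 0.6]
gripper_width: 0.399
 turn [-0.  0. -0.] offset after turn cm [ 0.09 12.03 -0.11] | in current axes [ 0.09 12.03 -0.12] | xyz [0.4122 0.0958 0.2343] F [ 1.  -0.4  0.6] w 0.399 t 28.0
```

```bash
python3 -m crank '[{"offset":[0.09,2,-0.1],"dr":[0,0,0],"claw":0.6},{"offset":[0,2,0],"dr":[0,0,0],"claw":0.6},{"offset":[0,2,0],"dr":[0,0,0],"claw":0.6},{"offset":[0,2,0],"dr":[0,0,0],"claw":0.6},{"offset":[0,2,0],"dr":[0,0,0],"claw":0.65},{"offset":[0,1.9,0],"dr":[0,0,0],"claw":0.65},{"offset":[0,0,0],"dr":[0,0,0],"claw":0.65},{"offset":[0,0,0],"dr":[0,0,0],"claw":0.65}]'
python3 -c "
from h import *
plan([.411,.0966,.114],108.6)"
python3 -m crank '[{"offset":[0,0,0.35],"dr":[0,0,0],"claw":0.65},{"offset":[0,0,0.35],"dr":[0,0,0],"claw":0.65},{"offset":[-0.04,0,0.58],"dr":[0,-7,0],"claw":0.65},{"offset":[-0.04,0,0.58],"dr":[0,-7,0],"claw":0.65},{"offset":[-0.04,0,0.58],"dr":[0,-7,0],"claw":0.65},{"offset":[-0.04,0,0.58],"dr":[0,-7,0],"claw":0.65},{"offset":[0,0,0],"dr":[0,0,0],"claw":0.65},{"offset":[0,0,0],"dr":[0,0,0],"claw":0.65}]'
python3 - <<'E'
from h import *
plan([.411,.0966,.114],136.6)
j=sense(); print(j['joints'].round(2))
c=cam('top'); im=c['image'].astype(int).max(2); 
for d in range(0,100,15):
    a=np.radians(185.8+d); h=W(-100,72,0)[:2]; p=h+.048*np.array([np.cos(a),np.sin(a)]); print(d,p.round(3))
E
```

```text
t: 28.8
ee_pos: [0.4107, 0.0965, 0.1153]
tool_rot: [-0.114, 0.115, -0.698, 0.698]
contact_force: [-1.0, -0.4, -0.7]
gripper_width: 0.352
 turn [-0.  0.  0.] offset after turn cm [-0.03  0.13 -0.  ] | in current axes [-0.03  0.13 -0.  ] | xyz [0.4107 0.0965 0.1153] F [-1.  -0.4 -0.7] w 0.352 t 28.8
t: 29.6
ee_pos: [0.4254, 0.0708, 0.1158]
tool_rot: [-0.279, 0.279, -0.65, 0.65]
contact_force: [0.5, -0.2, 0.7]
gripper_width: 0.348
 turn [-0.  -0.1 -0. ] offset after turn cm [-0.89  0.18 -2.82] | in current axes [-0.88  0.18 -2.82] | xyz [0.4254 0.0708 0.1158] F [ 0.5 -0.2  0.7] w 0.348 t 29.6
[-0.12  0.53 -0.16  2.21  0.2   0.41 -1.2 ]
0 [0.409 0.108]
15 [0.412 0.095]
30 [0.418 0.084]
45 [0.426 0.075]
60 [0.437 0.069]
75 [0.449 0.065]
90 [0.461 0.065]
```

```bash
python3 -m crank '[{"offset":[-0.06,0,0.58],"dr":[0,-7,0],"claw":0.65},{"offset":[-0.06,0,0.58],"dr":[0,-7,0],"claw":0.65},{"offset":[-0.06,0,0.58],"dr":[0,-7,0],"claw":0.65},{"offset":[-0.06,0,0.58],"dr":[0,-7,0],"claw":0.65},{"offset":[0,0,0],"dr":[0,0,0],"claw":0.65},{"offset":[0,0,0],"dr":[0,0,0],"claw":0.65}]'
python3 - <<'E'
from h import *
plan(W(-93,24,114),185.8)
j=sense(); print(j['joints'].round(2))
E
```

```text
t: 30.25
ee_pos: [0.4455, 0.0607, 0.1153]
tool_rot: [0.428, -0.428, 0.563, -0.563]
contact_force: [-0.9, -0.4, -0.2]
gripper_width: 0.348
 turn [  0.  -21.3   0. ] offset after turn cm [-0.24  0.13  2.33] | in current axes [-1.07  0.13  2.08] | xyz [0.4455 0.0607 0.1153] F [-0.9 -0.4 -0.2] w 0.348 t 30.25
[ 0.01  0.56 -0.3   2.16  0.36  0.46 -0.84]
```

```bash
python3 -m crank '[{"offset":[-0.08,0,0.58],"dr":[0,-7,0],"claw":0.65},{"offset":[-0.08,0,0.58],"dr":[0,-7,0],"claw":0.65},{"offset":[-0.08,0,0.58],"dr":[0,-7,0],"claw":0.65},{"offset":[0,0,0],"dr":[0,0,0],"claw":0.65},{"offset":[0,0,0],"dr":[0,0,0],"claw":0.65}]'
python3 - <<'E'
from h import *
plan(W(-93,24,114),185.8)
j=sense(); print(j['joints'].round(2),j['ft_torque'])
E
```

```text
t: 30.75
ee_pos: [0.4628, 0.0607, 0.1153]
tool_rot: [-0.523, 0.523, -0.476, 0.475]
contact_force: [0.3, 0.3, -0.0]
gripper_width: 0.353
 turn [ 0.  -0.3 -0. ] offset after turn cm [-0.42  0.13  0.61] | in current axes [-0.43  0.13  0.6 ] | xyz [0.4628 0.0607 0.1153] F [ 0.3  0.3 -0. ] w 0.353 t 30.75
[ 0.09  0.59 -0.41  2.12  0.47  0.52 -0.57] [ 0.00636131 -0.00637484 -0.00658721]
```

```bash
python3 -m crank '[{"offset":[-0.2,0,0.2],"dr":[0,0,0],"claw":0.65},{"offset":[-0.2,0,0.2],"dr":[0,0,0],"claw":0.65},{"offset":[0,0,0.2],"dr":[0,0,0],"claw":0.65},{"offset":[0,0,0],"dr":[0,0,0],"claw":0.65}]'
python3 -m crank '[{"offset":[0,0,0.2],"dr":[0,0,0],"claw":0.65},{"offset":[0,0,0],"dr":[0,0,0],"claw":0.65}]'
python3 - <<'E'
from h import *
plan(W(-93,24,114),185.8)
j=sense(); print(j['joints'].round(2),j['ft_torque'])
E
```

```text
t: 31.15
ee_pos: [0.4681, 0.0654, 0.1152]
tool_rot: [-0.524, 0.525, -0.475, 0.474]
contact_force: [-2.5, 0.6, 1.0]
gripper_width: 0.352
t: 31.35
ee_pos: [0.4682, 0.0653, 0.115]
tool_rot: [-0.523, 0.526, -0.475, 0.473]
contact_force: [-7.1, 1.2, 4.3]
gripper_width: 0.351
 turn [ 0.3 -0.1  0. ] offset after turn cm [-0.01  0.1   0.02] | in current axes [-0.01  0.1   0.02] | xyz [0.4682 0.0653 0.115 ] F [-7.1  1.2  4.3] w 0.351 t 31.35
[ 0.09  0.6  -0.42  2.1   0.46  0.54 -0.57] [ 0.20880825  1.40286022 -0.06698697]
```

At the stop: 7 N of resistance at the predicted pose. I back off, lift away and check by numbers, since my viewing budget is used up.

```bash
python3 -m crank '[{"offset":[0,0,-0.4],"dr":[0,0,0],"claw":0.65},{"offset":[0,0,-0.3],"dr":[0,0,0],"claw":0.65},{"offset":[0,0,0],"dr":[0,0,0],"claw":0.65},{"offset":[0,-2,0],"dr":[0,0,0],"claw":0.65},{"offset":[0,-3,0],"dr":[0,0,0],"claw":0.65},{"offset":[0,-3,0],"dr":[0,0,0],"claw":0.65},{"offset":[0,-3,0],"dr":[0,0,0],"claw":0.65},{"offset":[0,-3,0],"dr":[0,0,0],"claw":0.65}]'
python3 -m crank '[{"offset":[2.5,0,0],"dr":[0,0,0],"claw":0.65},{"offset":[2.5,0,0],"dr":[0,0,0],"claw":0.65},{"offset":[2.5,0,0],"dr":[0,0,0],"claw":0.65},{"offset":[2.5,0,0],"dr":[0,0,0],"claw":0.65},{"offset":[2.5,0,0],"dr":[0,0,0],"claw":0.65},{"offset":[2.5,0,0],"dr":[0,0,0],"claw":0.65},{"offset":[2.5,0,0],"dr":[0,0,0],"claw":0.65},{"offset":[2.5,0,0],"dr":[0,0,0],"claw":0.65}]'
python3 -m crank '[{"offset":[2.5,0,0],"dr":[0,0,0],"claw":0.65},{"offset":[2.5,0,0],"dr":[0,0,0],"claw":0.65},{"offset":[0,0,0],"dr":[0,0,0],"claw":0.65},{"offset":[0,0,0],"dr":[0,0,0],"claw":0.65},{"offset":[0,0,0],"dr":[0,0,0],"claw":0.65}]'
python3 - <<'E'
from h import *
s=sense(); print(s['ee_pos'].round(3),s['contact_force'].round(1),s['t'])
t=cam('top'); sc=cam('scene'); np.save('pics/topf.npy',t,allow_pickle=True); np.save('pics/sf.npy',sc,allow_pickle=True)
for n,c in(('top',t),('scene',sc)):
    im=c['image'].astype(int); mx=im.max(2)
    for lab,p in (('kknob',W(-100,24,130)),('hinge',W(-100,72,109)),('arm tip',W(-100,-18,109))):
        u,v=proj(c,p); print(n,lab,round(u,1),round(v,1))
    u,v=map(round,proj(c,W(-100,24,130))); r=10
    k=(mx[v-r:v+r+1,u-r:u+r+1]<60); nn,l,st,ce=cv2.connectedComponentsWithStats(k.astype(np.uint8))
    for i in range(1,nn):
        if st[i,4]>5: print('  dark blob',(ce[i]+[u-r,v-r]).round(1),st[i,4])
u,v=map(round,proj(t,W(-100,0,63))); print(t['image'][v-14:v+15,u-14:u+15].astype(int).sum(2)[::2])
E
```

```text
t: 32.15
ee_pos: [0.4642, 0.0646, 0.2568]
tool_rot: [0.525, -0.524, 0.474, -0.475]
contact_force: [0.9, -0.6, 0.0]
gripper_width: 0.351
t: 32.95
ee_pos: [0.4843, -0.1357, 0.2555]
tool_rot: [0.524, -0.524, 0.474, -0.475]
contact_force: [0.5, -0.6, 0.2]
gripper_width: 0.35
t: 33.45
ee_pos: [0.4889, -0.1831, 0.2554]
tool_rot: [0.525, -0.524, 0.474, -0.474]
contact_force: [-0.9, 0.1, 0.4]
gripper_width: 0.35
[ 0.489 -0.183  0.255] [-0.9  0.1  0.4] 33.45
top kknob 307.6 227.3
top hinge 290.7 228.9
top arm tip 322.7 225.7
scene kknob 306.3 190.9
scene hinge 316.8 189.8
scene arm tip 296.5 205.0
  dark blob [306. 192.] 63
[[594 597 596 587 557 513 478 445 431 428 442 475 488 480 477 476 467 461
  469 516 504 472 538 587 594 593 594 592 597]
 [595 591 594 593 578 560 564 587 594 593 595 593 594 594 593 592 592 591
  591 587 533 548 588 594 593 594 594 599 591]
 [595 595 597 596 595 593 594 594 595 598 593 596 594 594 592 595 592 595
  597 590 555 552 566 565 550 533 489 450 421]
 [570 571 569 565 562 565 581 593 594 594 595 594 594 594 597 594 593 597
  595 594 587 530 468 459 459 460 461 47
[... 638 characters left out ...]
240 286 443 528 550 559 559 548 506 464 442 456
  481 497 508 500 530 518 477 470 473 463 457]
 [422 401 382 380 369 365 400 512 575 579 569 541 508 513 530 495 475 533
  579 585 583 579 548 502 484 484 483 483 480]
 [466 465 468 465 466 467 476 511 537 533 517 502 474 452 438 425 418 467
  494 486 476 471 468 472 475 471 469 470 467]
 [472 469 473 470 472 470 474 475 473 472 472 471 470 473 470 472 471 471
  472 471 472 469 470 468 469 465 465 467 466]
 [480 479 477 479 478 479 478 480 483 482 480 480 478 481 480 478 481 478
  476 478 481 476 477 478 475 474 473 470 470]
 [475 473 473 473 477 471 475 475 471 472 475 473 471 472 470 470 471 468
  469 469 467 469 469 466 464 464 463 462 461]]
```

```bash
python3 -c "
from cell import finish_job
print(finish_job())"
```

```text
the job is handed in; nothing more can be done
None
```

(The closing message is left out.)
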